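# Tip the decorative pearls into the flared vase

## Robot

A 6-joint arm with a two-finger parallel gripper is mounted at the origin on the work surface. World frame = base frame: x ahead of the robot, y to its left, z up, the work surface at z = 0. Lengths are in m, angles in rad, forces in N, time in s.
With the tool pointing down it reaches from about 0.35 to 0.775 m from the base axis. Payload 7.3 kg.
Tool frame: the origin (TCP) lies midway between the tips of the shut fingers; the grasp point (between the pads) lies 19 mm behind it; z points along the fingers, y is the direction in which the jaws open and shut (so a half turn about z gives the same grasp; the last joint's range is limited). The gripper opens to 92 mm and grips with 3 to 60 N. Pads are 19 mm wide; open, the fingers measure 130 mm over their backs; the gripper's body (75 mm by 190 mm) begins 47 mm behind the grasp point.
Start: joints at [-1.268, 0.342, 1.524, -0, 1.275, -0.146], TCP at [0.228, -0.473, 0.227] pointing down, gripper open.
Joint ranges: [-2.53, 2.53], [-0.77, 2.02], [0.04, 2.7], [-1, 4.14], [0.28, 2.66], [-3.11, 3.11]. Speed limits (rad/s): [2.57, 2.57, 3.14, 3.14, 3.14, 3.14].

## Interface

Orientations are given as [roll, pitch, yaw] about the fixed x, y, z axes, in that order (R = Rz(yaw) Ry(pitch) Rx(roll)).
In Python, from cell import status, eyes, job gives the robot as it stands.
- The arm moves only by the tool jog_arm, never from a script. Its argument "series" is a list of rows, each a list of 3 entries, a list of its own where there are three numbers: the gripper command: -1 is shut, 1 is fully open, values between are in proportion, then the shift along the tool's x, y, z in m, then the turn, a rotation vector about the tool's x, y, z in rad. In form: [[grip, [x, y, z], [ax, ay, az]], ...]. A call has 1 to 12 rows; each row is the pose to reach, as a shift and turn from the pose commanded when the call began, along the tool's axes at that moment; what a row does not reach only later rows make up. A row lasts 1/12 s, in which the tool goes at most 41.7 mm and 7.16 degrees, less where a joint would pass 70% of its speed; a pose out of reach is approached as far as the arm can. A call with a gripper value outside its range is refused whole. The fingers move at their own pace and stop on an object; "squeeze" is the grip in N (left out, the last holds). Time passes only in rows, so rows that repeat a pose let the fingers close. It gives the time, the measured TCP pose, the force and the opening at its end, in the units of the state.
- status.observe(): the state, without advancing time (a new reading comes with each control period).
- eyes.read_camera(name): name is "scene" or "top" or "wrist"; returns a dict with "img" (420x560x3 uint8, red, green, blue), "range_z" (420x560 float32, m along the optical axis (not along the pixel's ray), 0 where there is no reading), "camera_matrix" (3x3 intrinsics, pixels), "k1" (the pictures are not rectified: a ray, as slopes to the right and down, at radius r is drawn at 1 + k1 r^2 times it, then the intrinsics apply), "T" (4x4, takes a point from camera to world coordinates); the wrist camera has in their place "tool_from_camera" (4x4, takes a point from camera to tool coordinates, whose origin is the TCP and whose axes are the flange's). Camera axes: x right, y down, z forward; pixel columns grow to the right and rows downward; lengths in m; the calibration is good to about 2 mm. A picture is of the moment at which its call begins: read the wrist's pose just before it.
- job.hand_in(): hands the job in, once; it reports no verdict.
The state is a dict: "time": time; "qpos": joint angles; "qvel": joint speeds; "joint_efforts": joint torques, N m; "tool_pos": TCP position; "tool_rot": TCP orientation; "contact_force": force on the tool from outside, world axes, zero at the start; "torque": the same for the moment, N m; "opening": finger opening in m.
Only numpy, scipy, OpenCV 4.12 (cv2) and the standard library are available. Lean on these libraries where they do the work, as an engineer would, in place of code of your own. Each camera call takes 0.05 s, during which the arm holds its last target.

## Task

Lift the aluminium pouring chute by its wooden cross handle with the three big pearls still in it, hold its lip over the mouth of the flared brass vase and tip it so that all three pearls roll into the vase. Then lay the empty chute back in its wooden tray, standing flat on its base, and let go. Drop no pearl on the counter or in the tray, leave the vase standing where it is and do not disturb the other things.

Things in the scene. Friction and masses are not known exactly. Their poses are not given: they have to be found in the camera images.
- chute_handle (a point): Centre of the chute's handle: a dark wood bar across and above the trough, 20 mm along x, 50 mm along y (with metal side plates), 34 mm high. Pinch it across either; keep finger tips less than 30 mm below this centre, as the pearls pass under. Chute axes: x level towards the lip, y across, z up. This point is 113 mm above the underside of the chute's flat base, which spans x -85 to +35 mm from here. 0.26 kg.
- chute_lip (a point): Middle of the trough floor's edge at the open lip of the plain aluminium chute: 93 mm ahead (x) of the handle centre, 46 mm below it. Same axes. Trough 180 mm long, 42 mm wide outside, 36 inside, side walls 32 mm high, floor 4 mm thick, back closed. With the base level the floor rises 16 degrees from back to lip, so the chute must be tipped by more than that to empty; 45 degrees, reached slowly, empties it.
- vase_mouth (a point): Centre of the round mouth of the flared brass vase, in the plane of its rim. Rim 82 mm outside, 74 mm inside, 150 mm above the counter; 40 mm below the rim the bore narrows to 60 mm; the inner floor is 110 mm below the rim. The foot is 94 mm across. Loose, 0.9 kg, z up.
- tray: Fixed shallow wooden tray for the chute. Origin: centre of its underside on the counter. 270 mm along x, 120 mm along y, 18 mm high; walls 6 mm, inner floor 6 mm above the counter, so the chute's handle centre is 119 mm above the counter when it stands in it. At the start the chute stands near its middle, lip towards the tray's -x (either way round will do at the end).
- pearl0_center (a point): Centre of a white decorative pearl, a hard ball of 30 mm diameter and 20 g. The three lie in a row at the back of the chute.
- pearl1_center (a point): Centre of a white decorative pearl, a hard ball of 30 mm diameter and 20 g. The three lie in a row at the back of the chute.
- pearl2_center (a point): Centre of a white decorative pearl, a hard ball of 30 mm diameter and 20 g. The three lie in a row at the back of the chute.
- pillar_candle: Bystander: ivory pillar candle, 72 dia x 115 mm high, standing on the counter; origin at the centre of its underside. Leave it.
- candle_cup: Bystander: small brass candle cup (not the vase), 80 dia x 85 mm high, standing on the counter; origin at the centre of its underside. Leave it.
- ribbon_spool: Bystander: cardboard-ended ribbon spool, 90 dia x 50 mm high, standing on the counter; origin at the centre of its underside. Leave it.
- wide_bowl: Bystander: wide white bowl, 150 dia x 55 mm high, standing on the counter; origin at the centre of its underside. Leave it.
- bead_jar: Bystander: white closed jar, 84 dia x 120 mm high, standing on the counter; origin at the centre of its underside. Leave it.
- lantern: Bystander: black table lantern, 90 square x 165 mm high, standing on the counter; origin at the centre of its underside. Leave it.
Things that resemble listed ones, but are neither listed nor needed, are in the scene too. What is shaped like the part that bears chute_handle but orange or red is not meant.

How it is judged:
By the outcome, as a careful person would: the job done as asked, in the order asked, and still so for the second after the job is handed in, with the robot touching nothing.
It also fails if it takes over 72 s, if anything falls off the work surface, if the arm or the gripper's body presses on something with over 40 N, if the wrist force passes 120 N, or if a joint passes its speed limit or range.

## Working session

There is one attempt and no reset: what is moved stays moved. The work goes in short steps, Python scripts to look and compute and a tool call to move; the robot and the scene stay as the last step left them, time stands still between calls to the robot, and variables do not carry over. Pictures are saved under pics/ and viewed, and the job is handed in when it is done.

Besides the shell and the picture viewer there is one more tool, called by a JSON object that holds its "fn" and its "kwargs". jog_arm: Moves the arm, as the interface text tells. Its arguments: {"type":"object","properties":{"series":{"type":"array","items":{"type":"array"}},"squeeze":{"type":"number"}},"required":["series"]}

```bash
ls; mkdir -p pics; cat > h.py <<'E'
import numpy as np, cv2
from cell import status, eyes, job
def save(name,fn):
    d=eyes.read_camera(name); cv2.imwrite('pics/'+fn+'.png',d['img'][:,:,::-1]); np.savez('pics/'+fn+'.npz',**d); return d
def cloud(d,T=None):
    K=d['camera_matrix'];k1=float(d['k1']);z=d['range_z'];h,w=z.shape
    u,v=np.meshgrid(np.arange(w),np.arange(h))
    p=np.stack([u,v],-1).reshape(-1,1,2).astype(float)
    n=cv2.undistortPoints(p,K,np.array([k1,0,0,0,0.])).reshape(h,w,2)
    P=np.concatenate([n*z[...,None],z[...,None]],-1)
    T=d['T'] if T is None else T
    return P@T[:3,:3].T+T[:3,3]
E
python3 - <<'E'
from h import *
s=status.observe();print(s)
for n in('scene','top','wrist'):
    d=save(n,n+'0');print(n,d['camera_matrix'],d['k1'],d.get('T',d.get('tool_from_camera')))
E
```

```text
pics
{'time': 0.0, 'qpos': array([-1.26797505e+00,  3.42737077e-01,  1.52503059e+00, -8.20790201e-06,
        1.27539440e+00, -1.45980931e-01]), 'qvel': array([-0.00139088,  0.0006503 , -0.00071811,  0.00016744,  0.00052746,
       -0.0006759 ]), 'joint_efforts': array([-7.55896945e-04, -4.31244206e+01, -2.44226092e+01,  7.15351151e-02,
        5.58750762e-02, -1.20217610e-04]), 'tool_pos': array([ 0.22769285, -0.47259665,  0.22603278]), 'tool_rot': array([-3.14003879e+00, -2.20526291e-04,  4.48804436e-01]), 'contact_force': array([ 0.10014839, -0.50400866, -0.12709083]), 'torque': array([-0.04252835,  0.00182311,  0.02969985]), 'opening': 0.09197634284279615}
scene [[480.42798574   0.         271.02060486]
 [  0.         480.42798574 208.30578866]
 [  0.           0.           1.        ]] 0.0478827789915084 [[ 0.70278863  0.61229095 -0.36219875  1.07207754]
 [ 0.71137438 -0.609071    0.35068363 -0.51954111]
 [-0.00588434 -0.50411538 -0.86361627  1.40182163]
 [ 0.          0.          0.          1.        ]]
top [[460.04876732   0.         270.78750576]
 [  0.         460.04876732 210.39982611]
 [  0.           0.           1.        ]] -0.010025692633660176 [[ 0.02227834 -0.98003182  0.19758875  0.23101727]
 [-0.99951577 -0.02612812 -0.0168979   0.00834588]
 [ 0.02172311 -0.19711662 -0.98013935  1.58066427]
 [ 0.          0.          0.          1.        ]]
wrist [[316.50485499   0.         282.14068517]
 [  0.         316.50485499 206.95135774]
 [  0.           0.           1.        ]] -0.043938503331472305 [[ 5.89850388e-04 -9.64911020e-01 -2.62576417e-01  7.07385013e-02]
 [ 9.99999583e-01  3.86110109e-04  8.27523831e-04  9.80483282e-05]
 [-6.97103455e-04 -2.62576796e-01  9.64910846e-01 -1.57470264e-01]
 [ 0.00000000e+00  0.00000000e+00  0.00000000e+00  1.00000000e+00]]
```

View pics/scene0.png

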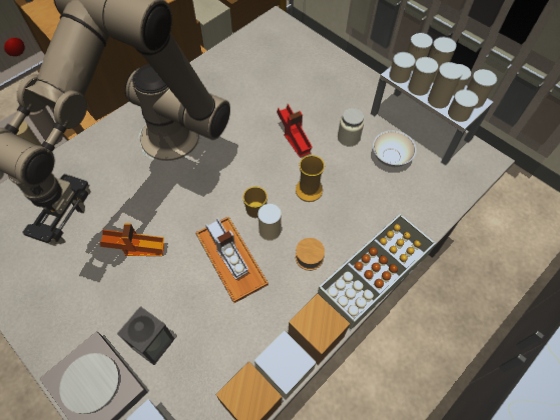

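View pics/top0.png

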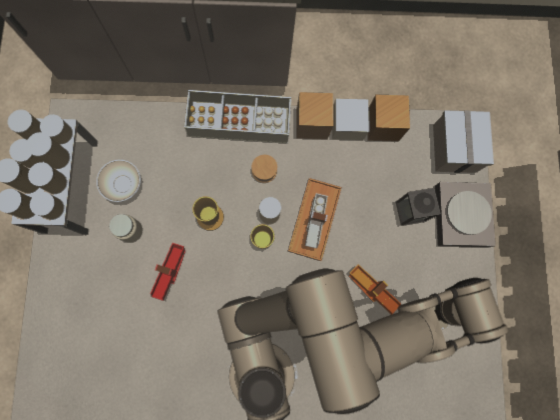

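View pics/wrist0.png

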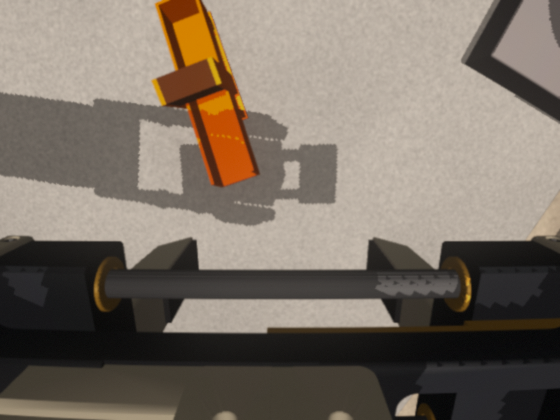

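The scene view shows the aluminium chute in its wooden tray at (228,250), with pearls behind the handle, the tall brass vase at (312,175), the candle at (270,220) and the brass cup at (255,200). The orange and red chutes at (133,242) and (294,130) are decoys. In the top view the tray is at (315,219), the handle at (316,216) and the vase at (207,212). The wrist view only shows the orange decoy.

```bash
python3 - <<'E'
from h import *
for n,(a,b,c,e) in {'top0':(170,340,160,270),'scene0':(185,345,140,310)}.items():
    d=dict(np.load(f'pics/{n}.npz'))
    im=d['img'][c:e,a:b,::-1]; cv2.imwrite(f'pics/{n}c.png',cv2.resize(im,None,fx=4 if n[0]=='t' else 3.5,fy=4 if n[0]=='t' else 3.5,interpolation=cv2.INTER_CUBIC))
    P=cloud(d)
    # height map
    m=(P[...,2]>0.1)
    Q=P[c:e,a:b]
    if n=='top0':
        for r in range(180,262,4): print(r,[f'{P[r,k,0]*1e3:.0f},{P[r,k,1]*1e3:.0f},{P[r,k,2]*1e3:.0f}' for k in range(296,340,5)])
E
```

```text
180 ['663,-106,-1', '661,-123,7', '664,-142,-4', '660,-158,15', '659,-175,19', '665,-195,1', '667,-214,-8', '667,-231,-3', '668,-250,-6']
184 ['648,-106,-2', '648,-124,-1', '648,-142,3', '649,-159,2', '647,-176,11', '650,-195,-1', '647,-211,15', '646,-228,19', '650,-248,6']
188 ['634,-107,-2', '634,-124,-1', '629,-140,19', '632,-159,9', '633,-177,7', '635,-195,2', '633,-212,10', '634,-229,10', '635,-248,7']
192 ['619,-107,-2', '618,-124,4', '617,-141,10', '619,-159,4', '618,-176,9', '620,-195,5', '619,-212,9', '622,-231,-1', '620,-247,11']
196 ['604,-107,1', '604,-124,4', '604,-142,5', '604,-159,7', '597,-173,36', '595,-189,49', '593,-205,57', '606,-230,4', '608,-248,0']
200 ['587,-106,9', '590,-125,-0', '590,-142,3', '589,-159,7', '581,-172,44', '578,-188,59', '579,-205,60', '592,-230,4', '589,-246,17']
204 ['575,-107,2', '571,-123,20', '574,-141,10', '573,-158,15', '571,-175,26', '565,-188,57', '577,-212,4', '577,-230,5', '574,-245,21']
208 ['560,-107,2', '557,-123,22', '560,-142,5', '560,-159,8', '550,-171,61', '550,-187,62', '561,-212,10', '562,-229,11', '563,-247,5']
212 ['547,-
[... 1060 characters left out ...]
'450,-230,4', '451,-247,2']
244 ['432,-108,8', '433,-126,4', '426,-137,67', '426,-153,69', '426,-170,69', '435,-195,3', '436,-213,0', '435,-229,8', '436,-247,4']
248 ['419,-109,5', '420,-126,2', '420,-143,6', '420,-160,6', '413,-170,67', '421,-195,5', '423,-214,-6', '423,-230,-1', '423,-248,-2']
252 ['405,-108,11', '405,-126,6', '406,-143,7', '406,-160,7', '407,-177,8', '408,-195,3', '408,-213,-2', '408,-229,6', '409,-247,0']
256 ['392,-109,-3', '393,-127,-4', '392,-143,9', '391,-159,19', '393,-177,7', '392,-193,21', '395,-213,-1', '395,-231,-5', '395,-247,2']
260 ['378,-109,4', '378,-126,3', '379,-144,-1', '379,-161,4', '380,-179,-3', '379,-193,18', '381,-213,1', '381,-230,3', '381,-246,6']
```

```bash
ls pics
```

```text
scene0.npz
scene0.png
scene0c.png
top0.npz
top0.png
top0c.png
wrist0.npz
wrist0.png
```

View pics/top0c.png

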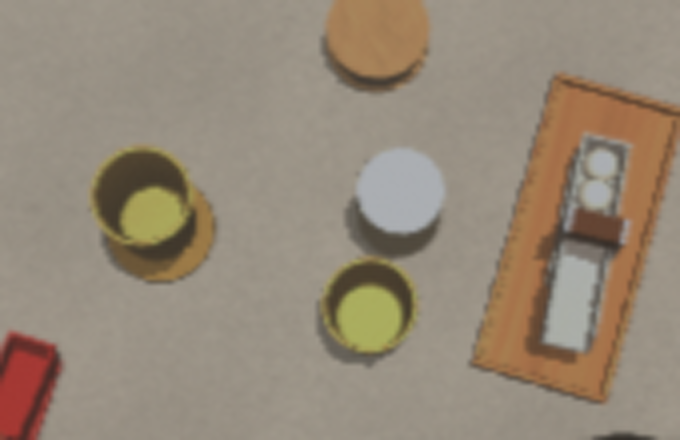

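View pics/scene0c.png

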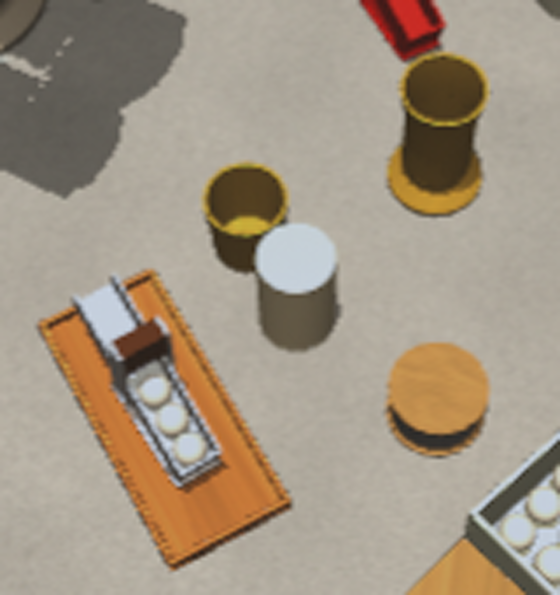

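Top crop: handle bar near (598,228), tray corners near (557,75), (680,112), (605,402) and (473,365), vase rim centre near (142,197). Scene crop: three pearls at (155,390), (172,420) and (190,448), and the vase rim at (444,92). Next I measure by segmentation in both views.

```bash
cat >> h.py <<'E'
def ray(d,uv,T=None):
    T=d['T'] if T is None else T
    n=cv2.undistortPoints(np.array(uv,float).reshape(-1,1,2),d['camera_matrix'],np.array([float(d['k1']),0,0,0,0.])).reshape(-1,2)
    r=np.c_[n,np.ones(len(n))]@T[:3,:3].T
    return T[:3,3],r
def onplane(d,uv,z,T=None):
    o,r=ray(d,uv,T); return o+r*((z-o[2])/r[:,2])[:,None]
def tri(lst):
    A=np.zeros((3,3));b=np.zeros(3);L=[]
    for o,r in lst:
        r=r.ravel()/np.linalg.norm(r);M=np.eye(3)-np.outer(r,r);A+=M;b+=M@o;L.append((o,M))
    p=np.linalg.solve(A,b); return p,[np.linalg.norm(M@(p-o)) for o,M in L]
E
python3 - <<'E'
from h import *
t=dict(np.load('pics/top0.npz'));s=dict(np.load('pics/scene0.npz'))
Pt,Ps=cloud(t),cloud(s)
# vase rim: points between z .14-.16 near
for n,P in(('top',Pt),('scene',Ps)):
    x,y,z=P[...,0],P[...,1],P[...,2]
    m=(z>.135)&(z<.17)&(abs(x-.52)<.12)&(abs(y-.2)<.12)
    q=P[m]; print(n,'vase',len(q),q.mean(0),q.min(0),q.max(0))
    c,r=cv2.minEnclosingCircle(q[:,:2].astype(np.float32)); print(c,r)
    m=(z>.118)&(z<.15)&(abs(x-.5)<.06)&(abs(y+.165)<.06)
    q=P[m]; print('handle',len(q),q.mean(0),np.median(q,0),cv2.minAreaRect(q[:,:2].astype(np.float32)))
# bystanders tall: candle
# vase pixel centre: ellipse of the rim in crops
p=lambda c,o,f:[(c[0]+.5)/f-.5+o[0],(c[1]+.5)/f-.5+o[1]]
vt=p((143,197),(170,160),4);vs=p((444,90),(185,140),3.5)
print('vase tri',tri([ray(t,vt),ray(s,vs)]),onplane(t,vt,.15),onplane(s,vs,.15))
cor=[p(c,(170,160),4) for c in((557,76),(680,111),(605,402),(473,365))]
C=onplane(t,cor,.018);print('tray',C.round(4),C.mean(0)); a=(C[0]+C[1]-C[2]-C[3])/2;print(np.linalg.norm(a),np.degrees(np.arctan2(a[1],a[0])))
cs=[p(c,(185,140),3.5) for c in((153,271),(40,326),(175,567),(291,503))]
C=onplane(s,cs,.018);print('tray s',C.round(4),C.mean(0)); a=(-C[0]-C[1]+C[2]+C[3])/2;print(np.linalg.norm(a),np.degrees(np.arctan2(a[1],a[0])))
ht=p((600,226),(170,160),4);hs=p((143,340),(185,140),3.5)
print('handle top tri',tri([ray(t,ht),ray(s,hs)]),onplane(t,ht,.136),onplane(s,hs,.136))
for nm,u in(('candle',(400,190)),('cup',(368,305)),):
    print(nm,onplane(t,p(u,(170,160),4),.115 if nm=='candle' else .085))
E
```

```text
top vase 155 [0.5261192  0.19740148 0.14699517] [0.48031305 0.15390811 0.13513656] [0.56139979 0.23369682 0.16092156]
(0.5206909775733948, 0.1933484822511673) 0.040857527405023575
handle 117 [ 0.50683845 -0.16970705  0.13383376] [ 0.50673509 -0.17014135  0.13505185] ((0.5077325701713562, -0.16966423392295837), (0.04961605742573738, 0.02191803976893425), 77.67521667480469)
scene vase 186 [0.52240752 0.19560581 0.14497238] [0.48502933 0.1501239  0.13506802] [0.56561061 0.23616407 0.15615347]
(0.525372326374054, 0.19304749369621277) 0.04338660091161728
handle 159 [ 0.51327362 -0.17244801  0.1322343 ] [ 0.51399414 -0.1724723   0.1337904 ] ((0.511577308177948, -0.17105548083782196), (0.05300401151180267, 0.025472987443208694), 80.16548919677734)
vase tri (array([0.52139605, 0.19333316, 0.14295911]), [np.float64(0.0019214840438860799), np.float64(0.0019214840438860517)]) [[0.51883091 0.19083768 0.15      ]] [[0.52535728 0.19111453 0.15      ]]
tray [[ 0.6637 -0.1502  0.018 ]
 [ 0.635  -0.2586  0.018 ]
 [ 0.3781 -0.1927  0.018 ]
 [ 0.4069 -0.08    0.018 ]] [ 0.52093651 -0.17036458  0.018     ]
0.2656786658474432 -14.8330030300302
tray s [[ 0.4162 -0.081   0.018 ]
 [ 0.3858 -0.1942  0.018 ]
 [ 0.6449 -0.262   0.018 ]
 [ 0.6735 -0.1511  0.018 ]] [ 0.53012707 -0.17207595  0.018     ]
0.2672423361809008 -14.949732994234582
handle top tri (array([ 0.51098087, -0.17079544,  0.13015118]), [np.float64(0.003989210452693197), np.float64(0.00398921045269317)]) [[ 0.50771702 -0.17342388  0.136     ]] [[ 0.51570289 -0.1690554   0.136     ]]
candle [[ 0.53725338 -0.01289688  0.115     ]]
cup [[0.44654334 0.01070312 0.085     ]]
```

The cameras differ by about 7 mm in x, so the wrist camera will settle it. I'll move above the handle.

```bash
cat >> h.py <<'E'
from scipy.spatial.transform import Rotation as Rn
def pose(s=None):
    s=s or status.observe(); return np.array(s['tool_pos']),Rn.from_euler('xyz',s['tool_rot'])
def rel(targets,start=None):
    p0,R0=start or pose()
    for p,R in targets:
        print([round(float(a),4) for a in R0.inv().apply(np.array(p)-p0)],[round(float(a),4) for a in (R0.inv()*R).as_rotvec()])
def down(yawdeg): return Rn.from_euler('xyz',[np.pi,0,np.radians(yawdeg)])
E
python3 - <<'E'
from h import *
rel([([.228,-.473,.30],down(25.7)),([.511,-.171,.30],down(76))])
E
```

```text
[0.0002, 0.0003, -0.0738] [-0.0011, -0.0001, 0.0003]
[0.3862, -0.149, -0.0736] [-0.001, -0.0006, -0.8776]
```

{"fn": "jog_arm", "kwargs": {"series": [[1,[0,0,-0.037],[0,0,0]],[1,[0.01,-0.004,-0.073],[0,0,-0.03]],[1,[0.04,-0.015,-0.074],[0,0,-0.1]],[1,[0.079,-0.03,-0.074],[0,0,-0.19]],[1,[0.118,-0.045,-0.074],[0,0,-0.28]],[1,[0.157,-0.06,-0.074],[0,0,-0.37]],[1,[0.196,-0.075,-0.074],[0,0,-0.46]],[1,[0.235,-0.09,-0.074],[0,0,-0.55]],[1,[0.274,-0.105,-0.074],[0,0,-0.64]],[1,[0.313,-0.12,-0.074],[0,0,-0.73]],[1,[0.35,-0.135,-0.074],[0,0,-0.8]],[1,[0.375,-0.145,-0.074],[0,0,-0.86]]]}}

```text
time: 1.15
tool_pos: [0.5045, -0.1765, 0.3004]
tool_rot: [-3.142, -0.001, 1.314]
contact_force: [-0.3, -1.0, -0.1]
opening: 0.0919
```

{"fn": "jog_arm", "kwargs": {"series": [[1,[0,0,0],[0,0,0]],[1,[0,0,0],[0,0,0]],[1,[0,0,0],[0,0,0]]]}}

```text
time: 1.4
tool_pos: [0.5023, -0.18, 0.3004]
tool_rot: [-3.141, 0.0, 1.308]
contact_force: [-0.1, -0.2, -0.4]
opening: 0.0915
```

```bash
python3 - <<'E'
from h import *
s=status.observe();print(s)
d=save('wrist','wrist1')
cv2.imwrite('pics/wrist1b.png',cv2.resize(d['img'][:,:,::-1],None,fx=1.4,fy=1.4))
E
```

```text
{'time': 1.4, 'qpos': array([-4.87473144e-01,  3.12718708e-01,  1.36321851e+00, -6.50341765e-04,
        1.46639217e+00, -2.24664647e-01]), 'qvel': array([-0.02576878, -0.00680262,  0.00493589,  0.00034607, -0.00019976,
       -0.00021927]), 'joint_efforts': array([ 1.10330444e+00, -4.29516828e+01, -2.61459607e+01,  1.52593693e-01,
        5.03113051e-02, -2.94145080e-03]), 'tool_pos': array([ 0.50229328, -0.18004964,  0.30038759]), 'tool_rot': array([-3.14073033e+00,  4.66362365e-04,  1.30805604e+00]), 'contact_force': array([-0.11334289, -0.21824688, -0.42661304]), 'torque': array([ 0.01978183, -0.07328814, -0.01723312]), 'opening': 0.0914513430863973}
```

View pics/wrist1b.png

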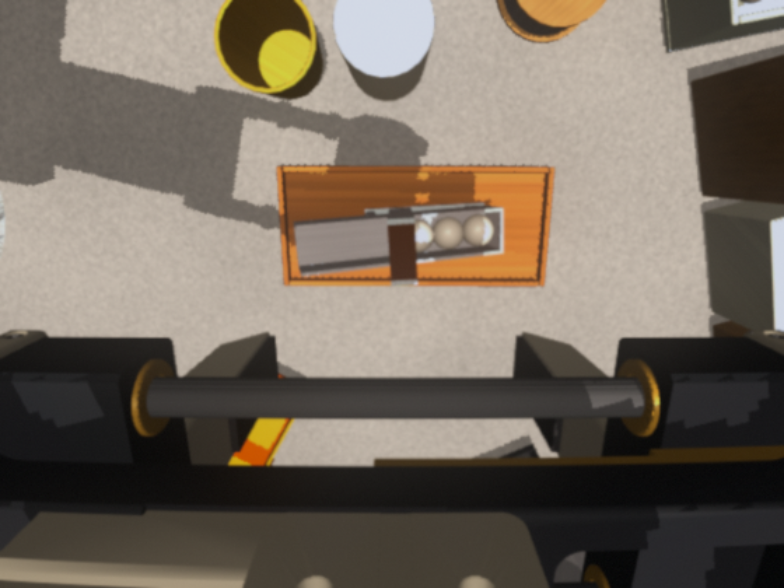

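The wrist view (1.4x) shows the handle at (402,252), pearls at (424,235), (448,233) and (479,230), and the lip at (297,247). The chute is turned a few degrees in the tray. I'll measure it.

```bash
cat >> h.py <<'E'
def wT(d,s):
    p,R=pose(s); M=np.eye(4);M[:3,:3]=R.as_matrix();M[:3,3]=p
    return M@d['tool_from_camera']
E
python3 - <<'E'
from h import *
s=status.observe()
d=dict(np.load('pics/wrist1.npz')); T=wT(d,s); P=cloud(d,T)
x,y,z=P[...,0],P[...,1],P[...,2]
m=(z>.12)&(z<.15)&(abs(x-.51)<.07)&(abs(y+.17)<.07)
m[240:]=0
q=P[m];print('handle',len(q),np.median(q,0),cv2.minAreaRect(q[:,:2].astype(np.float32)))
# colour mask of brown top, on plane .136
img=d['img'].astype(int)
f=lambda L:[((u+.5)/1.4-.5,(v+.5)/1.4-.5) for u,v in L]
print('handle top c',onplane(d,f([(402,252)]),.136,T),P[int(252/1.4),int(402/1.4)])
C=onplane(d,f([(278,167),(553,167),(545,286),(286,286)]),.018,T);print('tray',C.round(4),C.mean(0).round(4));a=(C[1]+C[2]-C[0]-C[3])/2;print(np.linalg.norm(a),np.degrees(np.arctan2(a[1],a[0])))
cv2.imwrite('pics/w1c.png',cv2.resize(d['img'][100:220,190:410,::-1],None,fx=3.6,fy=3.6,interpolation=cv2.INTER_CUBIC))
for r in range(150,204,6): print(r,[f'{P[r,k,0]*1e3:.0f},{P[r,k,1]*1e3:.0f},{P[r,k,2]*1e3:.0f}' for k in range(208,364,12)])
E
```

```text
handle 934 [ 0.51095042 -0.16949986  0.13554251] ((0.5107364058494568, -0.17084811627864838), (0.0491117388010025, 0.01992710493505001), 78.21578979492188)
handle top c [[ 0.5102301  -0.17059507  0.136     ]] [ 0.51012823 -0.17108426  0.13409408]
tray [[ 0.4124 -0.0805  0.018 ]
 [ 0.6684 -0.1492  0.018 ]
 [ 0.6397 -0.2644  0.018 ]
 [ 0.3819 -0.195   0.018 ]] [ 0.5256 -0.1723  0.018 ]
0.2660492551662695 -15.040658800644442
150 ['409,-123,5', '425,-128,6', '441,-132,4', '458,-137,6', '474,-141,5', '491,-145,11', '509,-146,58', '523,-149,69', '540,-158,11', '553,-159,45', '568,-162,52', '581,-165,60', '597,-170,55']
156 ['407,-131,7', '423,-136,5', '439,-141,5', '521,-112,458', '480,-144,76', '494,-147,84', '509,-146,130', '521,-148,137', '537,-163,39', '551,-166,50', '568,-173,30', '581,-174,51', '597,-179,42']
162 ['404,-140,7', '442,-137,102', '448,-144,65', '462,-148,61', '476,-152,57', '490,-157,53', '508,-151,135', '520,-154,136', '534,-167,65', '549,-172,61', '563,-176,59', '579,-181,54', '596,-187,42']
168 ['401,-148,6', '432,-147,68', '446,-151,65', '459,-155,62', '473,-160,57'
[... 408 characters left out ...]
4,-179,54', '503,-169,137', '515,-172,136', '529,-193,47', '544,-195,54', '558,-199,58', '573,-202,60', '589,-207,55']
186 ['393,-173,6', '425,-168,70', '439,-173,67', '453,-177,65', '469,-180,69', '483,-183,73', '502,-175,137', '514,-178,136', '526,-195,74', '544,-214,4', '561,-218,6', '578,-223,7', '595,-227,6']
192 ['389,-181,6', '429,-172,93', '443,-175,97', '456,-179,95', '457,-200,5', '474,-204,5', '500,-181,137', '512,-185,135', '525,-218,5', '542,-222,6', '559,-227,6', '576,-232,5', '593,-236,5']
198 ['387,-190,7', '404,-195,6', '420,-200,4', '438,-204,6', '455,-208,6', '472,-213,5', '498,-187,136', '510,-190,137', '523,-227,5', '540,-231,7', '557,-236,7', '574,-240,6', '591,-245,6']
```

View pics/w1c.png

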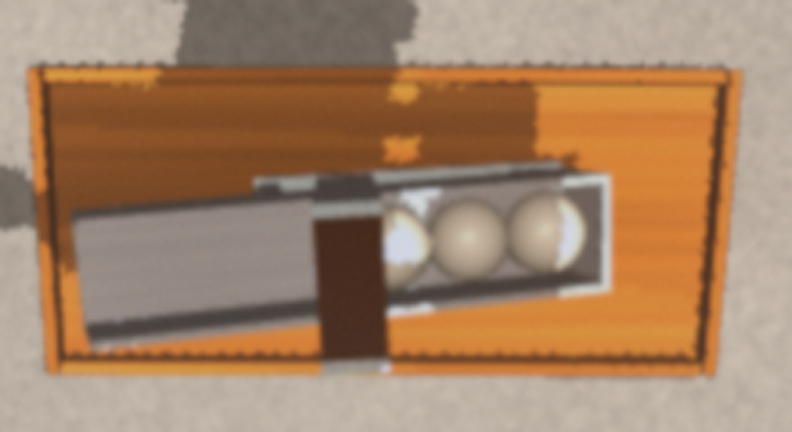

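Handle top centre is (0.5105, -0.171, 0.136), so the handle centre height is 0.119, which matches the text. The chute's back direction is -11.8° and the tray's is -15.0°. The wrist view falls between the two fixed cameras. Now going down to the grasp.

```bash
python3 - <<'E'
from h import *
rel([([.5105,-.171,.22],down(78.2)),([.5105,-.171,.100],down(78.2))])
E
```

```text
[0.0114, 0.0057, 0.0805] [-0.0006, 0.0004, -0.0578]
[0.0114, 0.0058, 0.2005] [-0.0006, 0.0004, -0.0578]
```

{"fn": "jog_arm", "kwargs": {"series": [[1,[0.005,0.003,0.02],[0,0,-0.03]],[1,[0.0114,0.0057,0.05],[0,0,-0.058]],[1,[0.0114,0.0057,0.08],[0,0,-0.058]],[1,[0.0114,0.0057,0.1],[0,0,-0.058]],[1,[0.0114,0.0057,0.12],[0,0,-0.058]],[1,[0.0114,0.0057,0.14],[0,0,-0.058]],[1,[0.0114,0.0057,0.16],[0,0,-0.058]],[1,[0.0114,0.0057,0.175],[0,0,-0.058]],[1,[0.0114,0.0057,0.188],[0,0,-0.058]],[1,[0.0114,0.0057,0.196],[0,0,-0.058]],[1,[0.0114,0.0057,0.2],[0,0,-0.058]],[1,[0.0114,0.0057,0.2],[0,0,-0.058]]]}}

```text
time: 2.45
tool_pos: [0.5106, -0.1708, 0.1003]
tool_rot: [-3.141, -0.0, 1.365]
contact_force: [0.3, -1.0, -0.1]
opening: 0.0916
```

```bash
python3 - <<'E'
from h import *
s=status.observe();print(s['tool_pos'],s['tool_rot'],s['contact_force'],s['qpos'])
d=save('wrist','wrist2');save('scene','scene2')
E
```

```text
[ 0.51060498 -0.17080687  0.10028669] [-3.14062700e+00 -1.27906071e-04  1.36521684e+00] [ 0.3201006  -0.98479463 -0.07078705] [-4.65120916e-01  5.00189252e-01  1.65676416e+00 -1.48991007e-04
  9.85605378e-01 -2.59459131e-01]
```

View pics/wrist2.png

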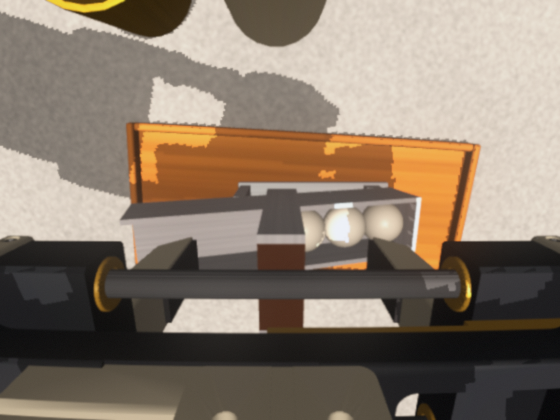

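The wrist view shows the handle (282,285) midway between the fingers, so I'll close.

{"fn": "jog_arm", "kwargs": {"series": [[-1,[0,0,0],[0,0,0]],[-1,[0,0,0],[0,0,0]],[-1,[0,0,0],[0,0,0]],[-1,[0,0,0],[0,0,0]],[-1,[0,0,0],[0,0,0]],[-1,[0,0,0],[0,0,0]],[-1,[0,0,0],[0,0,0]],[-1,[0,0,0],[0,0,0]],[-1,[0,0,0],[0,0,0]],[-1,[0,0,0],[0,0,0]]], "squeeze": 45}}

```text
time: 3.38
tool_pos: [0.5112, -0.1701, 0.1007]
tool_rot: [-3.142, 0.0, 1.367]
contact_force: [0.2, 0.0, 0.1]
opening: 0.0298
```

{"fn": "jog_arm", "kwargs": {"series": [[-1,[0,0,0],[0,0,0]],[-1,[0,0,0],[0,0,0]],[-1,[0,0,0],[0,0,0]],[-1,[0,0,0],[0,0,0]],[-1,[0,0,0],[0,0,0]]], "squeeze": 45}}

```text
time: 3.8
tool_pos: [0.5111, -0.1701, 0.1007]
tool_rot: [-3.141, 0.0, 1.367]
contact_force: [-0.2, 0.8, 0.4]
opening: 0.0196
```

{"fn": "jog_arm", "kwargs": {"series": [[-1,[0,0,-0.002],[0,0,0]],[-1,[0,0,-0.006],[0,0,0]],[-1,[0,0,-0.012],[0,0,0]],[-1,[0,0,-0.02],[0,0,0]],[-1,[0,0,-0.03],[0,0,0]],[-1,[0,0,-0.042],[0,0,0]],[-1,[0,0,-0.056],[0,0,0]],[-1,[0,0,-0.07],[0,0,0]],[-1,[0,0,-0.082],[0,0,0]],[-1,[0,0,-0.092],[0,0,0]],[-1,[0,0,-0.098],[0,0,0]],[-1,[0,0,-0.1],[0,0,0]]]}}

```text
time: 4.8
tool_pos: [0.5117, -0.1703, 0.2022]
tool_rot: [3.139, 0.001, 1.367]
contact_force: [0.5, 0.6, -2.9]
opening: 0.0198
```

```bash
python3 - <<'E'
from h import *
s=status.observe();print(s['tool_pos'],s['tool_rot'],s['contact_force'],s['torque'],s['qpos'],s['opening'])
d=save('wrist','wrist3');save('scene','scene3')
cv2.imwrite('pics/both3.png',np.hstack([cv2.resize(cv2.imread('pics/wrist3.png'),(400,300)),cv2.resize(cv2.imread('pics/scene3.png')[130:340,130:410],(400,300))]))
E
```

```text
[ 0.51166827 -0.17033286  0.20222053] [3.13935108e+00 6.75863156e-04 1.36691089e+00] [ 0.51013872  0.61975779 -2.88173379] [-0.00927973 -0.04432695 -0.00947998] [-4.63461340e-01  3.87271171e-01  1.52610285e+00 -8.27474214e-05
  1.22587868e+00 -2.59548773e-01] 0.01984523747963652
```

View pics/both3.png

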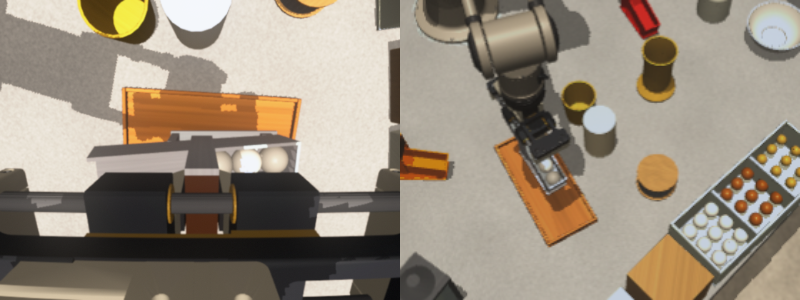

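The chute is lifted at 2.9 N, which matches 0.32 kg, and the pearls are still in the back (wrist view, left panel, ~(245,160)). Now a kinematic fit to check that the pouring tilt is within joint ranges.

```bash
cat > kin.py <<'E'
import numpy as np
from scipy.optimize import least_squares
Q=np.array([[-1.267975,.342737,1.52503,0,1.275394],[-.487473,.312719,1.363219,0,1.466392],[-.465121,.500189,1.656764,0,.985605],[-.463461,.387271,1.526103,0,1.225879]])
P=np.array([[.227693,-.472597,.226033],[.502293,-.18005,.300388],[.510605,-.170807,.100287],[.511668,-.170333,.202221]])
r=np.sqrt((P[:,:2]**2).sum(1)-.0763**2)
def f(v):
    a,L1,L2,hd=v;q=Q
    return np.r_[a+L1*np.sin(q[:,1])+L2*np.sin(q[:,1]+q[:,2])-r, hd+L1*np.cos(q[:,1])+L2*np.cos(q[:,1]+q[:,2])-P[:,2]]
s=least_squares(f,[0,.4,.4,.1])
if __name__=='__main__': print(s.x,s.fun.round(4),r)
E
python3 kin.py
```

```text
[ 0.02362875  0.39897361  0.3812966  -0.03884753] [ 0.0033 -0.0025 -0.0004 -0.0004 -0.0007  0.0004  0.      0.0003] [0.51900899 0.5281047  0.53298293 0.53384996]
```

{"fn": "jog_arm", "kwargs": {"series": [[-1,[0,0,-0.005],[0.01,0,0]],[-1,[0,0,-0.012],[0.03,0,0]],[-1,[0,0,-0.02],[0.06,0,0]],[-1,[0,0,-0.03],[0.09,0,0]],[-1,[0,0,-0.04],[0.12,0,0]],[-1,[0,0,-0.05],[0.14,0,0]],[-1,[0,0,-0.06],[0.16,0,0]],[-1,[0,0,-0.067],[0.17,0,0]],[-1,[0,0,-0.07],[0.17,0,0]],[-1,[0,0,-0.07],[0.17,0,0]],[-1,[0,0,-0.07],[0.17,0,0]],[-1,[0,0,-0.07],[0.17,0,0]]]}}

```text
time: 5.9
tool_pos: [0.5109, -0.17, 0.2701]
tool_rot: [-2.971, -0.0, 1.367]
contact_force: [0.2, -0.4, -3.1]
opening: 0.0196
```

```bash
python3 - <<'E'
from h import *
s=status.observe();print([repr(s[k]) for k in('tool_pos','tool_rot','qpos','contact_force')])
import kin
# joint fit with D
Q=np.vstack([kin.Q,s['qpos'][:5]]);P=np.vstack([kin.P,s['tool_pos']])
from scipy.optimize import least_squares
def f(v):
    a,L1,L2,h,D,c=v
    s2=Q[:,1];s3=s2+Q[:,2];s5=s3+Q[:,4]
    r=a+L1*np.sin(s2)+L2*np.sin(s3)+D*np.sin(s5); z=h+L1*np.cos(s2)+L2*np.cos(s3)+D*np.cos(s5)
    x=r*np.cos(Q[:,0])-c*np.sin(Q[:,0]);y=r*np.sin(Q[:,0])+c*np.cos(Q[:,0])
    return np.r_[x-P[:,0],y-P[:,1],z-P[:,2]]
v=least_squares(f,[0.02,.4,.38,.2,.24,.076]);print(v.x,abs(v.fun).max())
np.save('kin.npy',v.x)
E
```

```text
['array([ 0.5108704 , -0.16998573,  0.27008752])', 'array([-2.97050320e+00, -2.18927301e-04,  1.36673771e+00])', 'array([-0.44000425,  0.4435728 ,  1.26065623, -0.03962169,  1.60382494,\n       -0.23396898])', 'array([ 0.24283772, -0.38370837, -3.11638526])']
[0.0266864  0.40108185 0.3771653  0.18555554 0.22828719 0.07382675] 0.008983711573546271
```

```bash
cat > ik.py <<'E'
import numpy as np
from scipy.spatial.transform import Rotation as Rn
from scipy.optimize import least_squares
LO=np.array([-2.53,-.77,.04,-1,.28,-3.11]);HI=np.array([2.53,2.02,2.7,4.14,2.66,3.11])
def fk(q,v,s4=1,s6=1):
    a,L1,L2,h,D,c,k=v
    e=lambda ax,t:Rn.from_euler(ax,t)
    A=e('z',q[0]);B=A*e('y',q[1]);C=A*e('y',q[1]+q[2]);W=C*e('z',s4*q[3])*e('y',q[4])*e('z',s6*q[5]+k)
    p=A.apply([a,c,h])+B.apply([0,0,L1])+C.apply([0,0,L2])+W.apply([0,0,D])
    return p,W
Q=[[-1.267975,.342737,1.52503,0,1.275394,-.145981],[-.487473,.312719,1.363219,-.00065,1.466392,-.224665],[-.465121,.500189,1.656764,-.000149,.985605,-.259459],[-.463461,.387271,1.526103,0,1.225879,-.259549],[-.44000425,.4435728,1.26065623,-.03962169,1.60382494,-.23396898]]
P=[[.227693,-.472597,.226033],[.502293,-.18005,.300388],[.510605,-.170807,.100287],[.511668,-.170333,.202221],[.5108704,-.16998573,.27008752]]
E=[[-3.14004,-.00022,.448804],[-3.14073,.000466,1.308056],[-3.140627,-.000128,1.365217],[3.13935,.000676,1.366911],[-2.9705,-.000219,1.366738]]
def fit(s4,s6):
    def f(v):
        o=[]
        for q,p,e in zip(Q,P,E):
            pp,W=fk(q,v,s4,s6);o+=list(pp-p)+list((W.inv()*Rn.from_euler('xyz',e)).as_rotvec()*.3)
        return np.array(o)
    return min((least_squares(f,[.02,.4,.38,.19,.23,.076,k]) for k in(1.57,-1.57,0,3.1)),key=lambda s:s.cost)
if __name__=='__main__':
    for s4 in(1,-1):
        for s6 in(1,-1):
            r=fit(s4,s6);print(s4,s6,r.x.round(4),r.cost,abs(r.fun).max())
E
python3 ik.py
```

```text
1 1 [0.0262 0.4029 0.3772 0.1892 0.2336 0.0757 1.5708] 1.846716264462232e-05 0.0030352147427160636
1 -1 [0.0262 0.4029 0.3772 0.1892 0.2336 0.0757 1.1213] 0.0015855586102906474 0.04724737819455715
-1 1 [0.0309 0.3907 0.3758 0.162  0.1955 0.0722 1.5713] 0.0004705090896637486 0.02311392781088635
-1 -1 [0.0309 0.3907 0.3758 0.162  0.1955 0.0722 1.1218] 0.0020342652001101645 0.04710777217578918
```

```bash
cat >> ik.py <<'E'
V=fit(1,1).x
def solve(p,R,q0):
    f=lambda q:(lambda pw:np.r_[pw[0]-p,(pw[1].inv()*R).as_rotvec()*.3])(fk(q,V))
    s=least_squares(f,np.clip(q0,LO+1e-6,HI-1e-6),bounds=(LO,HI));return s.x,np.abs(s.fun).max()
CT=Rn.from_matrix(np.array([[0,-1,0],[-1,0,0],[0,0,-1.]]))
HB=.0185
def tcp_from_handle(hc,yaw,tilt):   # yaw of chute x (lip) deg, tilt lip-down deg
    Rc=Rn.from_euler('z',yaw,degrees=True)*Rn.from_euler('y',tilt,degrees=True)
    return np.array(hc)+Rc.apply([0,0,-HB]),Rc*CT,Rc
def tcp_from_lip(lip,yaw,tilt):
    Rc=Rn.from_euler('z',yaw,degrees=True)*Rn.from_euler('y',tilt,degrees=True)
    return tcp_from_handle(np.array(lip)-Rc.apply([.093,0,-.046]),yaw,tilt)
E
python3 - <<'E'
from ik import *
vm=np.array([.522,.192,.15])
for psi in range(0,360,20):
    d=np.array([np.cos(np.radians(psi)),np.sin(np.radians(psi)),0])
    lip=vm-.02*d+[0,0,.012]
    out=[]
    best=None
    for q0 in ([.2,.4,1.3,0,1.4,0],[.2,.4,1.3,0,1.4,1.5],[.2,.4,1.3,0,1.4,-1.5],[.2,.4,1.3,0,1.4,2.9],[.2,.4,1.3,0,1.4,-2.9]):
        ok=0;q=np.array(q0,float);mar=9
        for th in range(0,52,4):
            p,R,_=tcp_from_lip(lip,psi,th);q,e=solve(p,R,q)
            if e>2e-3: break
            ok=th; mar=min(mar,np.min(np.r_[q-LO,HI-q]))
        if best is None or (ok,mar)>best[:2]: best=(ok,mar,q.round(2))
    print(psi,best)
E
```

```text
0 (48, np.float64(0.1686133097079141), array([ 0.18,  0.72,  1.09,  0.16,  2.16, -2.93]))
20 (48, np.float64(0.09236909978808283), array([ 0.24,  0.73,  1.06, -0.1 ,  2.18,  3.01]))
40 (48, np.float64(0.4102808531744402), array([ 0.3 ,  0.72,  1.09, -0.35,  2.11,  2.68]))
60 (48, np.float64(0.4567504015063538), array([ 0.35,  0.67,  1.16, -0.54,  1.95,  2.41]))
80 (48, np.float64(0.3068439619187133), array([ 0.39,  0.61,  1.27, -0.69,  1.75,  2.18]))
100 (48, np.float64(0.1902240147365446), array([ 0.41,  0.53,  1.4 , -0.81,  1.5 ,  1.99]))
120 (48, np.float64(0.0978407687016275), array([ 0.42,  0.44,  1.54, -0.9 ,  1.23,  1.81]))
140 (48, np.float64(0.03534741808248887), array([ 0.39,  0.35,  1.67, -0.96,  0.93,  1.62]))
160 (48, np.float64(0.04502826431674123), array([ 0.34,  0.27,  1.77, -0.95,  0.62,  1.36]))
180 (48, np.float64(0.04933330362425725), array([ 0.27,  0.22,  1.84, -0.66,  0.33,  0.82]))
200 (48, np.float64(3.4385745145693036e-07), array([ 0.18,  0.2 ,  1.86,  0.47,  0.28, -0.57]))
220 (48, np.float64(0.2627341370730045), array([ 0.1 ,  0.22,  1.84,  0.94,  0.54, -1.3 ]))
240 (48, np.float64(0.5704781352281577), array([ 0.04,  0.27,  1.77,  0.99,  0.85, -1.6 ]))
260 (48, np.float64(0.825051798395698), array([ 0.01,  0.35,  1.67,  0.93,  1.15, -1.8 ]))
280 (48, np.float64(0.9616056277826028), array([ 0.01,  0.43,  1.54,  0.84,  1.42, -1.98]))
300 (48, np.float64(0.9278809335840139), array([ 0.03,  0.52,  1.41,  0.72,  1.66, -2.16]))
320 (48, np.float64(0.7394051050207091), array([ 0.07,  0.61,  1.27,  0.57,  1.88, -2.37]))
340 (48, np.float64(0.4779386124613221), array([ 0.12,  0.67,  1.16,  0.39,  2.05, -2.62]))
```

Pouring with the lip pointing at about 245° (chute on the vase's left) gives a comfortable joint margin, while keeping the lip towards the base would run joint 5 into its limit. I'll measure the bystanders near there, then take a waypoint with a wrist view of the vase.

```bash
python3 - <<'E'
from h import *
from ik import *
s=dict(np.load('pics/scene0.npz'));t=dict(np.load('pics/top0.npz'))
for n,d in(('top',t),('scene',s)):
    P=cloud(d);m=((P[...,2]>.03)&(P[...,2]<.4)&(P[...,0]>.2)&(P[...,1]>.05)&(P[...,0]<.9)).astype(np.uint8)
    k,l,st,_=cv2.connectedComponentsWithStats(m)
    for i in range(1,k):
        if st[i,4]>60:
            q=P[l==i];print(n,np.percentile(q,2,0).round(3),np.percentile(q,98,0).round(3))
p,R,_=tcp_from_handle([.52,.03,.30],200,-5)
print(p);rel([(p,R)])
print(solve(p,R,status.observe()['qpos']))
E
```

```text
top [0.804 0.054 0.032] [0.896 0.284 0.093]
top [0.449 0.608 0.077] [0.775 0.755 0.332]
top [0.56  0.436 0.031] [0.701 0.575 0.06 ]
top [0.485 0.158 0.035] [0.556 0.229 0.155]
top [0.425 0.424 0.036] [0.499 0.496 0.125]
top [0.239 0.279 0.031] [0.414 0.357 0.133]
top [0.201 0.051 0.242] [0.243 0.125 0.362]
scene [0.414 1.365 0.032] [0.752 1.44  0.159]
scene [0.463 0.608 0.061] [0.791 0.757 0.331]
scene [0.205 0.051 0.176] [0.251 0.125 0.324]
scene [0.248 0.277 0.031] [0.419 0.356 0.132]
scene [0.438 0.421 0.034] [0.512 0.495 0.125]
scene [0.565 0.434 0.031] [0.703 0.577 0.058]
scene [0.489 0.156 0.038] [0.562 0.229 0.152]
scene [0.813 0.068 0.031] [0.896 0.283 0.092]
scene [0.861 0.07  0.032] [0.884 0.094 0.046]
[0.51848486 0.02944853 0.2815704 ]
[0.1968, -0.0344, -0.0057] [-0.0816, -0.0715, -0.5486]
(array([-0.07334943,  0.33951027,  1.37700049, -0.03581649,  1.50475394,
       -0.41862085]), np.float64(4.76220118894588e-09))
```

{"fn": "jog_arm", "kwargs": {"series": [[-1,[0.004,-0.001,-0.002],[-0.002,-0.002,-0.012]],[-1,[0.014,-0.003,-0.004],[-0.007,-0.006,-0.04]],[-1,[0.032,-0.006,-0.006],[-0.014,-0.012,-0.09]],[-1,[0.054,-0.01,-0.006],[-0.023,-0.02,-0.15]],[-1,[0.078,-0.014,-0.006],[-0.033,-0.029,-0.22]],[-1,[0.102,-0.018,-0.006],[-0.043,-0.037,-0.285]],[-1,[0.126,-0.022,-0.006],[-0.053,-0.046,-0.35]],[-1,[0.148,-0.026,-0.006],[-0.062,-0.054,-0.41]],[-1,[0.168,-0.029,-0.006],[-0.07,-0.061,-0.465]],[-1,[0.183,-0.032,-0.006],[-0.076,-0.067,-0.51]],[-1,[0.193,-0.034,-0.006],[-0.08,-0.07,-0.54]],[-1,[0.197,-0.034,-0.006],[-0.082,-0.072,-0.549]]]}}

```text
time: 6.9
tool_pos: [0.5188, 0.0314, 0.2828]
tool_rot: [-3.056, 0.001, 1.925]
contact_force: [0.3, 0.1, -3.2]
opening: 0.0199
```

{"fn": "jog_arm", "kwargs": {"series": [[-1,[0,0,0],[0,0,0]],[-1,[0,0,0],[0,0,0]],[-1,[0,0,0],[0,0,0]]]}}

```text
time: 7.15
tool_pos: [0.5193, 0.0286, 0.2823]
tool_rot: [-3.055, 0.002, 1.919]
contact_force: [0.1, -0.2, -2.8]
opening: 0.0197
```

```bash
python3 - <<'E'
from h import *
s=status.observe();print([repr(s[k]) for k in('tool_pos','tool_rot','qpos','contact_force')])
d=save('wrist','wrist4')
np.savez('pics/s4.npz',p=s['tool_pos'],r=s['tool_rot'])
cv2.imwrite('pics/wrist4b.png',cv2.resize(d['img'][:,:,::-1],None,fx=1.4,fy=1.4))
E
```

```text
['array([0.51932549, 0.02858781, 0.28225453])', 'array([-3.05492585e+00,  1.61697191e-03,  1.91896076e+00])', 'array([-0.06983425,  0.34639156,  1.36677915, -0.03669178,  1.50705028,\n       -0.41415046])', 'array([ 0.05845622, -0.15919266, -2.82083648])']
```

View pics/wrist4b.png

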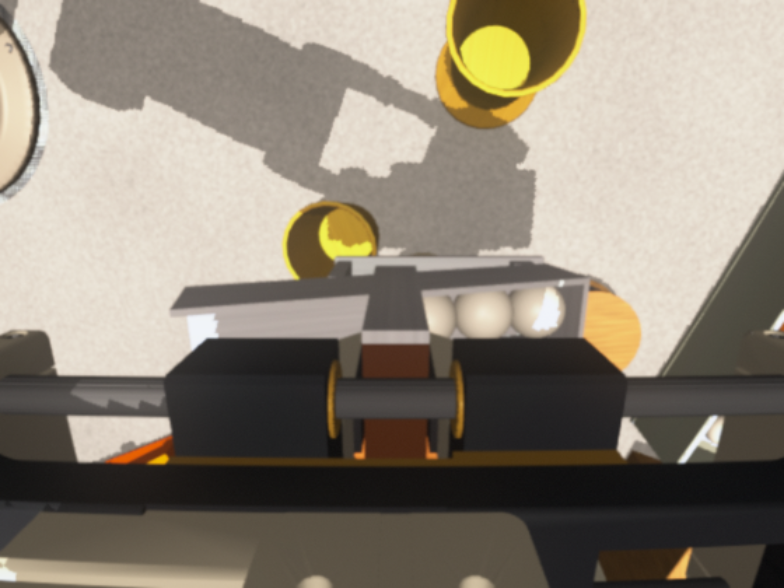

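The wrist view shows all three pearls in the back of the chute (1.4x: 440..537, 312) and the vase rim centred near (515,25), cut off at the top edge. I'll fit a circle to the rim.

```bash
python3 - <<'E'
from h import *
from scipy.optimize import least_squares
d=dict(np.load('pics/wrist4.npz'));s=np.load('pics/s4.npz');st={'tool_pos':s['p'],'tool_rot':s['r']}
T=wT(d,st);P=cloud(d,T)
m=(P[...,2]>.143)&(P[...,2]<.158)&(abs(P[...,0]-.52)<.07)&(abs(P[...,1]-.19)<.07);m[120:]=0
q=P[m];print(len(q),np.median(q[:,2]))
def fitc(q,r0=None):
    f=(lambda c:np.hypot(q[:,0]-c[0],q[:,1]-c[1])-(r0 or c[2]))
    return least_squares(f,[.52,.19,.039],loss='soft_l1',f_scale=.002).x
print(fitc(q,.039),fitc(q))
# outer contour by colour: yellow rim, lower arc edges on 1.4x picture
hsv=cv2.cvtColor(d['img'],cv2.COLOR_RGB2HSV)
# silhouette of depth: outermost rim points per bearing
im=d['img'];cv2.imwrite('pics/w4c.png',cv2.resize(im[0:100,300:440,::-1],None,fx=5,fy=5,interpolation=cv2.INTER_CUBIC))
# handle check
m=(abs(P[...,2]-.317)<.015)&(abs(P[...,0]-.52)<.08)&(abs(P[...,1]-.03)<.08)
print('handle top',np.median(P[m],0))
E
```

```text
1108 0.1489897066590176
[0.52159215 0.19356302 0.039     ] [0.5221843  0.19226896 0.03780657]
handle top [0.51997955 0.04030628 0.31678728]
```

View pics/w4c.png

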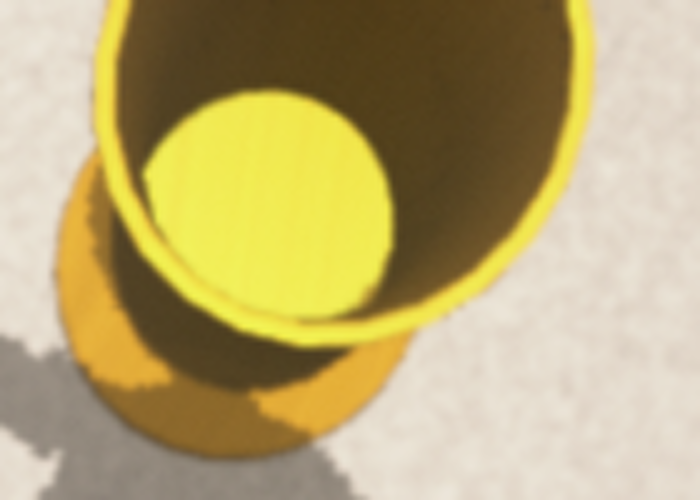

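```bash
python3 - <<'E'
from h import *
from ik import CT,HB
d=dict(np.load('pics/wrist4.npz'));s=np.load('pics/s4.npz');st={'tool_pos':s['p'],'tool_rot':s['r']}
P=cloud(d,wT(d,st));p,R=pose(st);Rc=R*CT.inv();h=p-Rc.apply([0,0,-HB])
C=Rc.inv().apply((P-h).reshape(-1,3)).reshape(P.shape)
m=(C[...,0]>.03)&(C[...,0]<.092)&(abs(C[...,1])<.016)&(C[...,2]<-.035)&(C[...,2]>-.09)
q=C[m];A=np.c_[q[:,0],q[:,1],np.ones(len(q))];co,*_=np.linalg.lstsq(A,q[:,2],rcond=None)
print(len(q),np.degrees(np.arctan(co[:2])),'z at lip',co@[.093,0,1])
# lip: max x of points
m=(abs(C[...,1])<.03)&(C[...,2]>-.06)&(C[...,2]<-.01)&(C[...,0]>.03)&(C[...,0]<.13)
print('xmax',np.percentile(C[m][:,0],[90,97,99]),'y range',np.percentile(C[m][:,1],[2,98]))
E
```

```text
2059 [16.10049581 -0.40437275] z at lip -0.04639545578470129
xmax [0.08518866 0.09024176 0.0916437 ] y range [-0.02104207  0.00510427]
```

The chute sits in the hand as expected: floor slope 16.1°, lip 46.4 mm below the handle. The vase mouth is at (0.522, 0.193, 0.149), and all three cameras agree. Next is the approach to a hover, lip pointing at 245°.

```bash
cat > plan.py <<'E'
from h import *
from ik import *
VM=np.array([.522,.193,.149])
def rows(targets,start=None):
    p0,R0=start or pose()
    for p,R in targets:
        print('[-1,',[round(float(a),4) for a in R0.inv().apply(np.array(p)-p0)],',',[round(float(a),3) for a in (R0.inv()*R).as_rotvec()],'],')
def lipat(psi,back,z): 
    d=np.array([np.cos(np.radians(psi)),np.sin(np.radians(psi)),0]);L=VM-back*d;L[2]=z;return L
E
python3 - <<'E'
from plan import *
q=status.observe()['qpos'];T=[]
hA=np.array([.52,.03,.30]);_,_,Rc=tcp_from_lip(lipat(245,.018,.25),245,0)
hB=lipat(245,.018,.25)-Rc.apply([.093,0,-.046]);print(hB)
for u in np.linspace(0,1,13)[1:]:
    w=3*u*u-2*u**3
    p,R,_=tcp_from_handle(hA+(hB-hA)*w,200+45*w,-5+5*w);T.append((p,R));q,e=solve(p,R,q)
    if e>1e-3: print('ERR',u,e)
print(q.round(2));rows(T)
E
```

```text
[0.56891063 0.29360016 0.296     ]
[ 0.36  0.62  0.97  0.    1.55 -0.78]
[-1, [0.0057, 0.0023, 0.0005] , [-0.001, 0.0, -0.017] ],
[-1, [0.0182, 0.0097, 0.0001] , [-0.006, -0.003, -0.059] ],
[-1, [0.0371, 0.021, -0.0006] , [-0.013, -0.008, -0.124] ],
[-1, [0.0609, 0.0352, -0.0014] , [-0.022, -0.014, -0.204] ],
[-1, [0.0878, 0.0512, -0.0024] , [-0.032, -0.019, -0.296] ],
[-1, [0.1164, 0.0683, -0.0034] , [-0.043, -0.024, -0.393] ],
[-1, [0.1451, 0.0853, -0.0044] , [-0.053, -0.028, -0.49] ],
[-1, [0.1722, 0.1013, -0.0054] , [-0.063, -0.03, -0.582] ],
[-1, [0.196, 0.1154, -0.0062] , [-0.071, -0.032, -0.663] ],
[-1, [0.2151, 0.1267, -0.0069] , [-0.077, -0.032, -0.728] ],
[-1, [0.2277, 0.1341, -0.0073] , [-0.081, -0.033, -0.771] ],
[-1, [0.2323, 0.1368, -0.0075] , [-0.083, -0.033, -0.786] ],
```

{"fn": "jog_arm", "kwargs": {"series": [[-1,[0.006,0.002,0],[-0.001,0,-0.017]],[-1,[0.018,0.01,0],[-0.006,-0.003,-0.059]],[-1,[0.037,0.021,-0.001],[-0.013,-0.008,-0.124]],[-1,[0.061,0.035,-0.001],[-0.022,-0.014,-0.204]],[-1,[0.088,0.051,-0.002],[-0.032,-0.019,-0.296]],[-1,[0.116,0.068,-0.003],[-0.043,-0.024,-0.393]],[-1,[0.145,0.085,-0.004],[-0.053,-0.028,-0.49]],[-1,[0.172,0.101,-0.005],[-0.063,-0.03,-0.582]],[-1,[0.196,0.115,-0.006],[-0.071,-0.032,-0.663]],[-1,[0.215,0.127,-0.007],[-0.077,-0.032,-0.728]],[-1,[0.228,0.134,-0.007],[-0.081,-0.033,-0.771]],[-1,[0.232,0.137,-0.0075],[-0.083,-0.033,-0.786]]]}}

```text
time: 8.2
tool_pos: [0.5684, 0.2962, 0.2769]
tool_rot: [3.141, -0.0, 2.71]
contact_force: [-0.1, 0.4, -2.9]
opening: 0.0197
```

{"fn": "jog_arm", "kwargs": {"series": [[-1,[0,0,0],[0,0,0]],[-1,[0,0,0],[0,0,0]],[-1,[0,0,0],[0,0,0]],[-1,[0,0,0],[0,0,0]]]}}

```text
time: 8.53
tool_pos: [0.5689, 0.293, 0.278]
tool_rot: [3.141, 0.001, 2.705]
contact_force: [0.3, -0.6, -3.4]
opening: 0.0195
```

```bash
python3 - <<'E'
from plan import *
s=status.observe();print([repr(s[k]) for k in('tool_pos','tool_rot','qpos','contact_force')])
p,R,_=tcp_from_lip(lipat(245,.018,.25),245,0);print(p,R.as_euler('xyz'))
d=save('wrist','wrist5');save('scene','scene5');save('top','top5')
cv2.imwrite('pics/both5.png',np.hstack([cv2.resize(cv2.imread('pics/top5.png')[130:340,80:360],(400,300)),cv2.resize(cv2.imread('pics/scene5.png')[80:290,180:460],(400,300))]))
q=s['qpos'];T=[]
# descend + tilt to 10 deg
for u in np.linspace(0,1,13)[1:]:
    w=3*u*u-2*u**3
    p,R,_=tcp_from_lip(lipat(245,.018,.25-.089*w),245,10*w);T.append((p,R));q,e=solve(p,R,q)
    if e>1e-3: print('ERR',u,e)
print(q.round(2));rows(T)
E
```

```text
['array([0.5688731 , 0.29301184, 0.27801211])', 'array([3.14130946e+00, 8.99973787e-04, 2.70462928e+00])', 'array([ 3.56176604e-01,  5.34290036e-01,  1.07866696e+00, -4.43002592e-04,\n        1.52780244e+00, -7.77637616e-01])', 'array([ 0.29235908, -0.60393884, -3.40536199])']
[0.56891063 0.29360016 0.2775    ] [3.14159265 0.         2.70526034]
[ 0.3   0.55  1.29  0.14  1.19 -0.88]
[-1, [-0.0001, -0.0, 0.002] , [-0.003, 0.001, 0.0] ],
[-1, [-0.0001, -0.0003, 0.0059] , [-0.012, 0.001, 0.0] ],
[-1, [-0.0, -0.0007, 0.0119] , [-0.027, 0.001, 0.0] ],
[-1, [-0.0, -0.0013, 0.0194] , [-0.045, 0.001, 0.0] ],
[-1, [-0.0, -0.0019, 0.028] , [-0.065, 0.001, 0.0] ],
[-1, [-0.0, -0.0027, 0.037] , [-0.087, 0.001, 0.0] ],
[-1, [-0.0, -0.0035, 0.0461] , [-0.108, 0.001, 0.0] ],
[-1, [-0.0, -0.0043, 0.0547] , [-0.129, 0.001, 0.0] ],
[-1, [0.0, -0.005, 0.0623] , [-0.147, 0.001, 0.0] ],
[-1, [0.0, -0.0056, 0.0683] , [-0.161, 0.001, 0.0] ],
[-1, [0.0, -0.006, 0.0723] , [-0.17, 0.001, 0.0] ],
[-1, [0.0, -0.0062, 0.0738] , [-0.174, 0.001, 0.0] ],
```

View pics/both5.png

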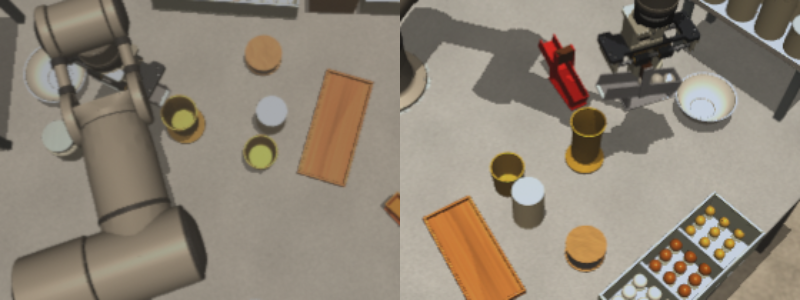

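View pics/wrist5.png

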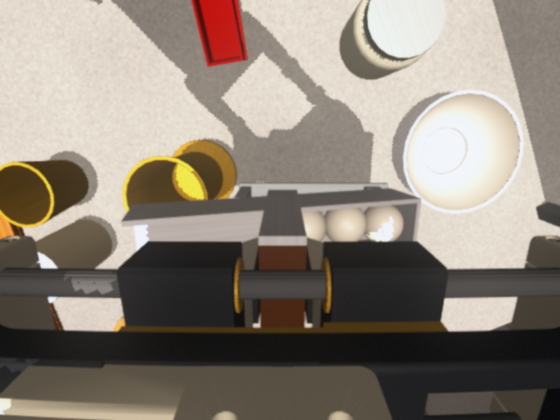

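Scene view: the lip is above the vase mouth, the tray is empty and the pearls are still in the chute (wrist view at (315..385,222)). I'll lower it while tipping to 10°, still below the 16° threshold.

{"fn": "jog_arm", "kwargs": {"series": [[-1,[0,0,0.002],[-0.003,0,0]],[-1,[0,0,0.006],[-0.012,0,0]],[-1,[0,-0.001,0.012],[-0.027,0,0]],[-1,[0,-0.001,0.019],[-0.045,0,0]],[-1,[0,-0.002,0.028],[-0.065,0,0]],[-1,[0,-0.003,0.037],[-0.087,0,0]],[-1,[0,-0.0035,0.046],[-0.108,0,0]],[-1,[0,-0.004,0.055],[-0.129,0,0]],[-1,[0,-0.005,0.062],[-0.147,0,0]],[-1,[0,-0.0055,0.068],[-0.161,0,0]],[-1,[0,-0.006,0.072],[-0.17,0,0]],[-1,[0,-0.006,0.074],[-0.174,0,0]]]}}

```text
time: 9.68
tool_pos: [0.5657, 0.2883, 0.2028]
tool_rot: [2.968, -0.0, 2.706]
contact_force: [0.1, -0.4, -3.6]
opening: 0.0197
```

{"fn": "jog_arm", "kwargs": {"series": [[-1,[0,0,0],[0,0,0]],[-1,[0,0,0],[0,0,0]],[-1,[0,0,0],[0,0,0]],[-1,[0,0,0],[0,0,0]]]}}

```text
time: 10.02
tool_pos: [0.5665, 0.2891, 0.2042]
tool_rot: [2.967, 0.001, 2.707]
contact_force: [0.3, -0.2, -2.2]
opening: 0.0196
```

```bash
python3 - <<'E'
from plan import *
s=status.observe();print([repr(s[k]) for k in('tool_pos','tool_rot','qpos','contact_force')])
p,R,_=tcp_from_lip(lipat(245,.018,.161),245,10);print(p,R.as_euler('xyz'))
pp,RR=pose(s);Rc=RR*CT.inv();h=pp-Rc.apply([0,0,-HB]);print('lip',h+Rc.apply([.093,0,-.046]),Rc.as_euler('ZYX',degrees=True))
d=save('wrist','wrist6');save('scene','scene6')
cv2.imwrite('pics/both6.png',np.hstack([cv2.resize(cv2.imread('pics/wrist6.png'),(400,300)),cv2.resize(cv2.imread('pics/scene6.png')[100:240,240:427],(400,300),interpolation=cv2.INTER_CUBIC)]))
q=s['qpos'];T=[]
for th in np.r_[10.5,11.2,12,12.8,13.5,14.2,14.8,15.3,15.7,16,16.3,16.6]:
    p,R,_=tcp_from_lip(lipat(245,.018,.161),245,th);T.append((p,R))
rows(T)
E
```

```text
['array([0.56646714, 0.28908634, 0.20416171])', 'array([2.96664058e+00, 1.29471479e-03, 2.70701503e+00])', 'array([ 0.28565699,  0.4882766 ,  1.37096252,  0.14171607,  1.16897319,\n       -0.8987693 ])', 'array([ 0.29016322, -0.18013774, -2.21820452])']
[0.56629538 0.28799175 0.20423149] [2.96705973 0.         2.70526034]
lip [0.52997544 0.21033673 0.16089387] [-1.14886351e+02  1.00240068e+01  7.53316380e-02]
[-1, [-0.0004, -0.0012, -0.0012] , [-0.008, 0.001, 0.002] ],
[-1, [-0.0004, -0.0015, -0.0023] , [-0.021, 0.001, 0.002] ],
[-1, [-0.0004, -0.002, -0.0036] , [-0.035, 0.001, 0.002] ],
[-1, [-0.0004, -0.0024, -0.0049] , [-0.049, 0.001, 0.002] ],
[-1, [-0.0004, -0.0028, -0.006] , [-0.061, 0.001, 0.002] ],
[-1, [-0.0004, -0.0032, -0.0071] , [-0.073, 0.001, 0.002] ],
[-1, [-0.0004, -0.0036, -0.0081] , [-0.084, 0.001, 0.002] ],
[-1, [-0.0004, -0.0039, -0.0089] , [-0.092, 0.001, 0.002] ],
[-1, [-0.0004, -0.0041, -0.0095] , [-0.099, 0.001, 0.002] ],
[-1, [-0.0004, -0.0043, -0.01] , [-0.104, 0.001, 0.002] ],
[-1, [-0.0004, -0.0045, -0.0104] , [-0.11, 0.001, 0.002] ],
[-1, [-0.0004, -0.0047, -0.0109] , [-0.115, 0.001, 0.002] ],
```

View pics/both6.png

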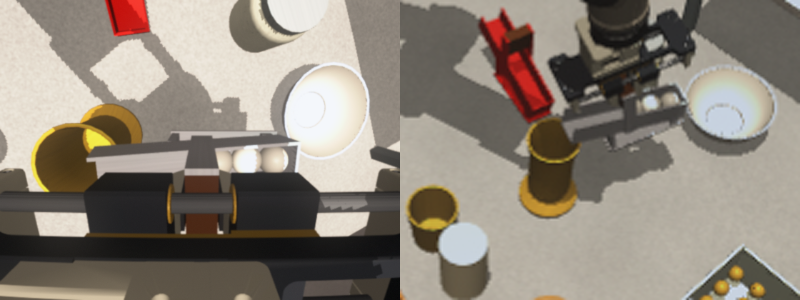

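The lip is just over the vase mouth (right panel ~(570,130)), 19 mm short of centre and 12 mm above the rim. Now I tip slowly around the lip.

{"fn": "jog_arm", "kwargs": {"series": [[-1,[0,-0.0005,-0.001],[-0.008,0,0.001]],[-1,[0,-0.001,-0.0023],[-0.021,0,0.002]],[-1,[0,-0.0015,-0.0036],[-0.035,0,0.002]],[-1,[0,-0.002,-0.0049],[-0.049,0,0.002]],[-1,[0,-0.0025,-0.006],[-0.061,0,0.002]],[-1,[0,-0.003,-0.0071],[-0.073,0,0.002]],[-1,[0,-0.0032,-0.0081],[-0.084,0,0.002]],[-1,[0,-0.0035,-0.0089],[-0.092,0,0.002]],[-1,[0,-0.0038,-0.0095],[-0.099,0,0.002]],[-1,[0,-0.004,-0.01],[-0.104,0,0.002]],[-1,[0,-0.0042,-0.0104],[-0.11,0,0.002]],[-1,[0,-0.0043,-0.0109],[-0.115,0,0.002]]]}}

```text
time: 11.12
tool_pos: [0.5636, 0.2833, 0.2137]
tool_rot: [2.852, 0.0, 2.705]
contact_force: [-0.3, -0.2, -2.3]
opening: 0.0199
```

```bash
python3 - <<'E'
from plan import *
s=status.observe();print([repr(s[k]) for k in('tool_pos','tool_rot','qpos','contact_force')])
pp,RR=pose(s);Rc=RR*CT.inv();h=pp-Rc.apply([0,0,-HB]);print('lip',h+Rc.apply([.093,0,-.046]),Rc.as_euler('ZYX',degrees=True))
d=save('wrist','wrist7')
q=s['qpos'];T=[]
for th in 16.6+.3*np.arange(1,13):
    p,R,_=tcp_from_lip(lipat(245,.018,.161),245,th);T.append((p,R))
rows(T)
E
```

```text
['array([0.5636057 , 0.28331677, 0.21365338])', 'array([2.85167747e+00, 7.14045728e-05, 2.70488836e+00])', 'array([ 0.22914075,  0.43142168,  1.46142603,  0.2576168 ,  1.08052415,\n       -1.00758218])', 'array([-0.31991015, -0.23097547, -2.34708988])']
lip [0.52924084 0.20968365 0.160715  ] [-1.15020092e+02  1.66109162e+01  4.26934858e-03]
[-1, [-0.0004, -0.0002, -0.0007] , [-0.005, 0.0, -0.0] ],
[-1, [-0.0004, -0.0003, -0.0012] , [-0.01, 0.0, -0.0] ],
[-1, [-0.0004, -0.0005, -0.0017] , [-0.015, 0.0, -0.0] ],
[-1, [-0.0004, -0.0006, -0.0021] , [-0.021, 0.0, -0.0] ],
[-1, [-0.0004, -0.0008, -0.0026] , [-0.026, 0.0, -0.0] ],
[-1, [-0.0004, -0.0009, -0.0031] , [-0.031, 0.0, -0.0] ],
[-1, [-0.0004, -0.0011, -0.0036] , [-0.036, 0.0, -0.0] ],
[-1, [-0.0004, -0.0013, -0.0041] , [-0.041, 0.0, -0.0] ],
[-1, [-0.0004, -0.0014, -0.0045] , [-0.047, 0.0, -0.0] ],
[-1, [-0.0004, -0.0016, -0.005] , [-0.052, 0.0, -0.0] ],
[-1, [-0.0004, -0.0018, -0.0055] , [-0.057, 0.0, -0.0] ],
[-1, [-0.0004, -0.0019, -0.006] , [-0.062, 0.0, -0.0] ],
```

View pics/wrist7.png

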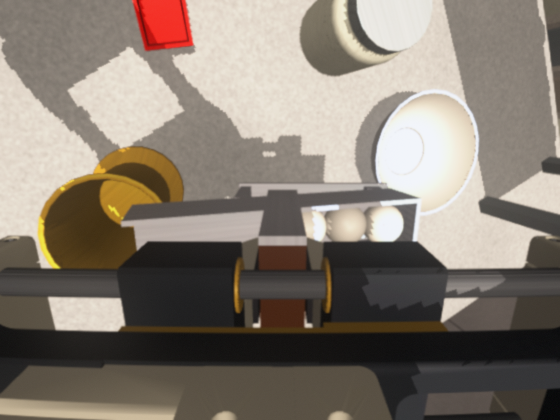

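Pearls are still at the back ((315..385,222)). I'll keep tipping at about 3°/s.

{"fn": "jog_arm", "kwargs": {"series": [[-1,[0,0,-0.0005],[-0.005,0,0]],[-1,[0,-0.0002,-0.001],[-0.01,0,0]],[-1,[0,-0.0003,-0.0015],[-0.015,0,0]],[-1,[0,-0.0005,-0.002],[-0.021,0,0]],[-1,[0,-0.0006,-0.0025],[-0.026,0,0]],[-1,[0,-0.0008,-0.003],[-0.031,0,0]],[-1,[0,-0.001,-0.0035],[-0.036,0,0]],[-1,[0,-0.0011,-0.004],[-0.041,0,0]],[-1,[0,-0.0013,-0.0045],[-0.047,0,0]],[-1,[0,-0.0015,-0.005],[-0.052,0,0]],[-1,[0,-0.0016,-0.0055],[-0.057,0,0]],[-1,[0,-0.0018,-0.006],[-0.062,0,0]]]}}

```text
time: 12.17
tool_pos: [0.5622, 0.2801, 0.219]
tool_rot: [2.79, 0.0, 2.705]
contact_force: [-0.4, -0.3, -3.0]
opening: 0.0198
```

```bash
python3 - <<'E'
from plan import *
s=status.observe();print([repr(s[k]) for k in('qpos','contact_force')])
pp,RR=pose(s);Rc=RR*CT.inv();h=pp-Rc.apply([0,0,-HB]);print('lip',h+Rc.apply([.093,0,-.046]),Rc.as_euler('ZYX',degrees=True))
d=save('wrist','wrist8')
T=[]
for th in 20.2+.3*np.arange(1,13):
    p,R,_=tcp_from_lip(lipat(245,.018,.161),245,th);T.append((p,R))
rows(T)
E
```

```text
['array([ 0.19692096,  0.40398235,  1.50787281,  0.32791507,  1.03965187,\n       -1.07729814])', 'array([-0.44821604, -0.3269879 , -2.98377533])']
lip [0.52929578 0.20962311 0.16110372] [-1.15021556e+02  2.01670720e+01  1.33429988e-02]
[-1, [-0.0004, -0.0003, -0.0004] , [-0.006, 0.0, -0.0] ],
[-1, [-0.0004, -0.0004, -0.0009] , [-0.011, 0.0, -0.0] ],
[-1, [-0.0004, -0.0006, -0.0014] , [-0.016, 0.0, -0.0] ],
[-1, [-0.0004, -0.0007, -0.0019] , [-0.021, 0.0, -0.0] ],
[-1, [-0.0004, -0.0009, -0.0024] , [-0.027, 0.0, -0.0] ],
[-1, [-0.0004, -0.001, -0.0028] , [-0.032, 0.0, -0.0] ],
[-1, [-0.0004, -0.0012, -0.0033] , [-0.037, 0.0, -0.0] ],
[-1, [-0.0004, -0.0013, -0.0038] , [-0.042, 0.0, -0.0] ],
[-1, [-0.0004, -0.0015, -0.0043] , [-0.047, 0.0, -0.0] ],
[-1, [-0.0004, -0.0017, -0.0048] , [-0.053, 0.0, -0.0] ],
[-1, [-0.0004, -0.0018, -0.0052] , [-0.058, 0.0, -0.0] ],
[-1, [-0.0004, -0.002, -0.0057] , [-0.063, 0.0, -0.0] ],
```

View pics/wrist8.png

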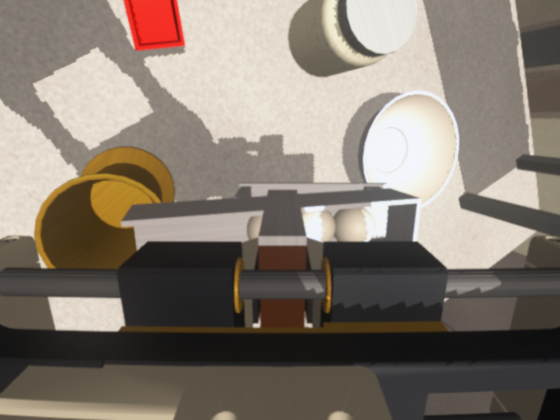

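The pearls are rolling now ((255,228), (320,226), (352,225)). I'll hold this slope so they leave gently.

{"fn": "jog_arm", "kwargs": {"series": [[-1,[0,0,0],[0,0,0]],[-1,[0,0,0],[0,0,0]],[-1,[0,0,0],[0,0,0]],[-1,[0,0,0],[0,0,0]],[-1,[0,0,0],[0,0,0]],[-1,[0,0,0],[0,0,0]]]}}

```text
time: 12.72
tool_pos: [0.5622, 0.2803, 0.2189]
tool_rot: [2.79, 0.0, 2.705]
contact_force: [0.5, 0.1, -3.2]
opening: 0.0198
```

```bash
python3 - <<'E'
from plan import *
s=status.observe();print(s['time'],s['contact_force'])
d=save('wrist','wrist9');save('scene','scene9')
cv2.imwrite('pics/both9.png',np.hstack([cv2.resize(cv2.imread('pics/wrist9.png'),(400,300)),cv2.resize(cv2.imread('pics/scene9.png')[100:240,240:427],(400,300),interpolation=cv2.INTER_CUBIC)]))
E
```

```text
12.7167 [ 0.45913597  0.146592   -3.20923105]
```

View pics/both9.png

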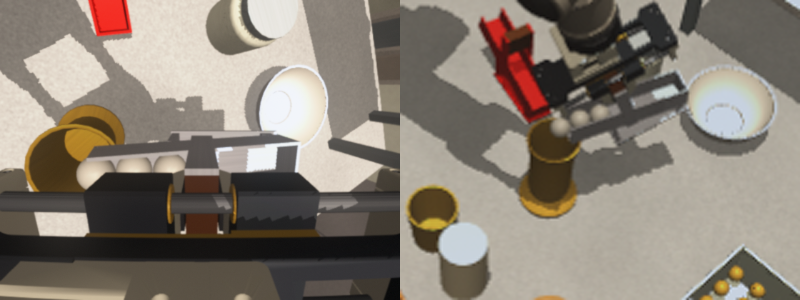

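The pearls are in a row at the lip, the first one entering the mouth (scene panel (560,127)). I'll hold on.

{"fn": "jog_arm", "kwargs": {"series": [[-1,[0,0,0],[0,0,0]],[-1,[0,0,0],[0,0,0]],[-1,[0,0,0],[0,0,0]],[-1,[0,0,0],[0,0,0]],[-1,[0,0,0],[0,0,0]],[-1,[0,0,0],[0,0,0]],[-1,[0,0,0],[0,0,0]],[-1,[0,0,0],[0,0,0]]]}}

```text
time: 13.48
tool_pos: [0.5622, 0.2802, 0.219]
tool_rot: [2.79, 0.0, 2.705]
contact_force: [0.4, -0.3, -1.9]
opening: 0.0196
```

```bash
python3 - <<'E'
from plan import *
s=status.observe();print(s['time'],s['contact_force'])
d=save('wrist','wrist10');save('scene','scene10')
cv2.imwrite('pics/both10.png',np.hstack([cv2.resize(cv2.imread('pics/wrist10.png'),(400,300)),cv2.resize(cv2.imread('pics/scene10.png')[100:240,240:427],(400,300),interpolation=cv2.INTER_CUBIC)]))
E
```

```text
13.4833 [ 0.35283698 -0.25170468 -1.93260913]
```

View pics/both10.png

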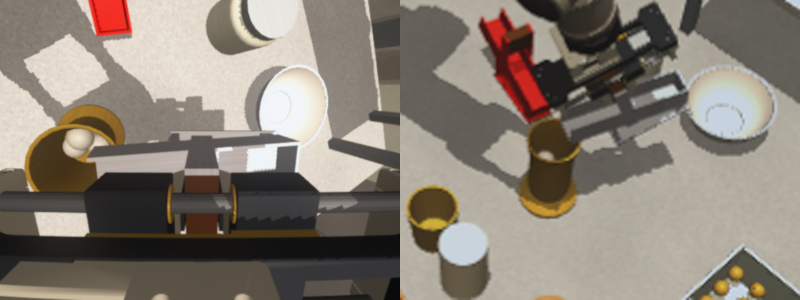

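The pearls look to be in the vase (wrist panel (80,142)) and the trough looks empty. To be sure nothing is hidden under the handle, I'll tip on to 35°.

```bash
python3 - <<'E'
from plan import *
s=status.observe();q=s['qpos'];T=[]
for th in 20.2+1.25*np.arange(1,13):
    p,R,_=tcp_from_lip(lipat(245,.018,.163),245,th);T.append((p,R));q,e=solve(p,R,q)
print(e,q.round(2));rows(T)
E
```

```text
1.4155343563970746e-13 [ 0.13  0.34  1.6   0.65  0.94 -1.33]
[-1, [-0.0004, -0.0002, -0.0039] , [-0.023, 0.0, -0.0] ],
[-1, [-0.0004, -0.0008, -0.0059] , [-0.045, 0.0, -0.0] ],
[-1, [-0.0004, -0.0015, -0.0079] , [-0.066, 0.0, -0.0] ],
[-1, [-0.0004, -0.0023, -0.0099] , [-0.088, 0.0, -0.0] ],
[-1, [-0.0004, -0.0031, -0.0119] , [-0.11, 0.0, -0.0] ],
[-1, [-0.0004, -0.0039, -0.0138] , [-0.132, 0.0, -0.0] ],
[-1, [-0.0004, -0.0048, -0.0157] , [-0.154, 0.0, -0.0] ],
[-1, [-0.0004, -0.0057, -0.0176] , [-0.176, 0.0, -0.0] ],
[-1, [-0.0004, -0.0067, -0.0195] , [-0.197, 0.0, -0.0] ],
[-1, [-0.0004, -0.0077, -0.0214] , [-0.219, 0.0, -0.0] ],
[-1, [-0.0004, -0.0088, -0.0232] , [-0.241, 0.0, -0.0] ],
[-1, [-0.0004, -0.0099, -0.025] , [-0.263, 0.0, -0.0] ],
```

{"fn": "jog_arm", "kwargs": {"series": [[-1,[0,0,-0.003],[-0.018,0,0]],[-1,[0,-0.001,-0.006],[-0.045,0,0]],[-1,[0,-0.0015,-0.008],[-0.066,0,0]],[-1,[0,-0.0023,-0.01],[-0.088,0,0]],[-1,[0,-0.003,-0.012],[-0.11,0,0]],[-1,[0,-0.004,-0.014],[-0.132,0,0]],[-1,[0,-0.005,-0.016],[-0.154,0,0]],[-1,[0,-0.006,-0.018],[-0.176,0,0]],[-1,[0,-0.007,-0.0195],[-0.197,0,0]],[-1,[0,-0.008,-0.0215],[-0.219,0,0]],[-1,[0,-0.009,-0.0233],[-0.241,0,0]],[-1,[0,-0.01,-0.025],[-0.26,0,0]]]}}

```text
time: 14.58
tool_pos: [0.5546, 0.2635, 0.2393]
tool_rot: [2.528, 0.001, 2.704]
contact_force: [-0.5, -0.3, -1.7]
opening: 0.0199
```

{"fn": "jog_arm", "kwargs": {"series": [[-1,[0,0,0],[0,0,0]],[-1,[0,0,0],[0,0,0]],[-1,[0,0,0],[0,0,0]],[-1,[0,0,0],[0,0,0]],[-1,[0,0,0],[0,0,0]],[-1,[0,0,0],[0,0,0]]]}}

```text
time: 15.08
tool_pos: [0.5546, 0.2641, 0.239]
tool_rot: [2.53, 0.0, 2.705]
contact_force: [-0.3, 0.3, -2.4]
opening: 0.0196
```

```bash
python3 - <<'E'
from plan import *
s=status.observe();print(s['time'],s['contact_force'],s['tool_pos'],s['tool_rot'])
d=save('wrist','wrist11');save('scene','scene11')
cv2.imwrite('pics/both11.png',np.hstack([cv2.resize(cv2.imread('pics/wrist11.png'),(400,300)),cv2.resize(cv2.imread('pics/scene11.png')[100:240,240:427],(400,300),interpolation=cv2.INTER_CUBIC)]))
E
```

```text
15.0833 [-0.29785367  0.30953465 -2.41018106] [0.55459159 0.2641141  0.23899804] [2.53015095e+00 3.43837214e-04 2.70525114e+00]
```

View pics/both11.png

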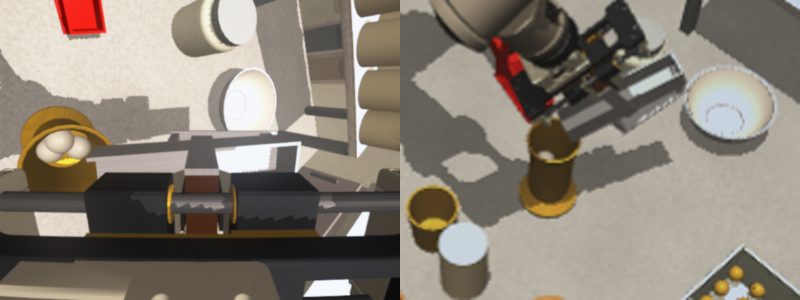

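```bash
python3 - <<'E'
from plan import *
im=cv2.imread('pics/wrist11.png');cv2.imwrite('pics/w11c.png',cv2.resize(im[130:270,10:180],None,fx=4,fy=4,interpolation=cv2.INTER_CUBIC))
s=status.observe();q=s['qpos'];T=[]
for u in np.linspace(0,1,13)[1:]:
    w=3*u*u-2*u**3; w2=max(0,(u-.2)/.8);w2=3*w2**2-2*w2**3
    p,R,_=tcp_from_lip(lipat(245,.018,.163+.09*w),245,35.1*(1-w2));T.append((p,R));q,e=solve(p,R,q)
print(e,q.round(2));rows(T)
E
```

```text
9.9298347322474e-13 [ 0.36  0.61  0.97  0.    1.56 -0.78]
[-1, [-0.0005, 0.0012, -0.0014] , [-0.001, 0.0, -0.0] ],
[-1, [-0.0005, 0.004, -0.0054] , [-0.001, 0.0, -0.0] ],
[-1, [-0.0005, 0.0084, -0.0108] , [0.006, 0.0, -0.0] ],
[-1, [-0.0005, 0.0147, -0.0148] , [0.044, 0.0, -0.0] ],
[-1, [-0.0005, 0.0221, -0.0173] , [0.109, 0.0, -0.0] ],
[-1, [-0.0005, 0.0296, -0.0184] , [0.193, 0.0, -0.0] ],
[-1, [-0.0005, 0.0364, -0.0185] , [0.286, 0.0, -0.0] ],
[-1, [-0.0005, 0.042, -0.0179] , [0.381, 0.0, -0.0] ],
[-1, [-0.0005, 0.0461, -0.017] , [0.469, 0.0, -0.0] ],
[-1, [-0.0005, 0.0489, -0.0161] , [0.543, 0.0, -0.0] ],
[-1, [-0.0005, 0.0503, -0.0154] , [0.593, 0.0, -0.0] ],
[-1, [-0.0005, 0.0508, -0.0152] , [0.611, 0.0, -0.0] ],
```

View pics/w11c.png

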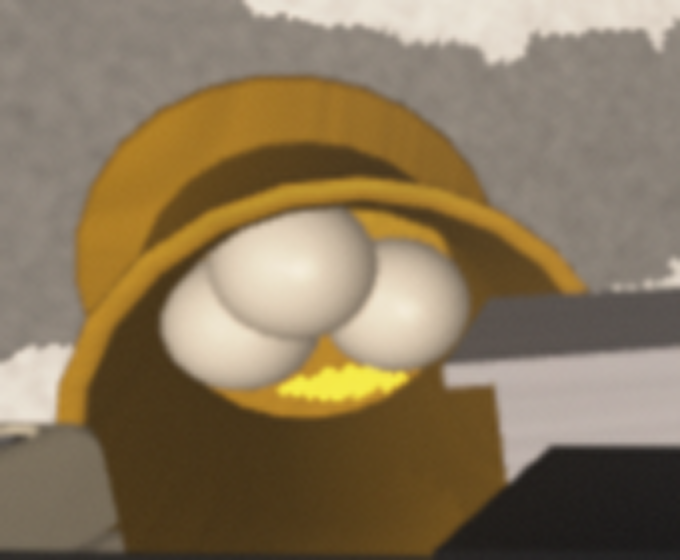

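All three pearls are in the vase ((240,325), (295,270) and (405,300) in the crop). Backing off upward.

{"fn": "jog_arm", "kwargs": {"series": [[-1,[0,0.001,-0.0014],[0,0,0]],[-1,[0,0.004,-0.0054],[0,0,0]],[-1,[0,0.0084,-0.0108],[0.006,0,0]],[-1,[0,0.0147,-0.0148],[0.044,0,0]],[-1,[0,0.022,-0.0173],[0.109,0,0]],[-1,[0,0.0296,-0.0184],[0.193,0,0]],[-1,[0,0.0364,-0.0185],[0.286,0,0]],[-1,[0,0.042,-0.018],[0.381,0,0]],[-1,[0,0.046,-0.017],[0.469,0,0]],[-1,[0,0.049,-0.016],[0.543,0,0]],[-1,[0,0.05,-0.0154],[0.593,0,0]],[-1,[0,0.051,-0.0152],[0.611,0,0]]]}}

```text
time: 16.18
tool_pos: [0.5688, 0.2954, 0.2811]
tool_rot: [-3.141, 0.001, 2.706]
contact_force: [-2.0, 0.3, -2.1]
opening: 0.0198
```

{"fn": "jog_arm", "kwargs": {"series": [[-1,[0,0,0],[0,0,0]],[-1,[0,0,0],[0,0,0]],[-1,[0,0,0],[0,0,0]]]}}

```text
time: 16.43
tool_pos: [0.5685, 0.2933, 0.281]
tool_rot: [3.14, 0.0, 2.704]
contact_force: [-0.2, -0.1, -2.8]
opening: 0.0196
```

```bash
python3 - <<'E'
from plan import *
s=status.observe();print(s['time'],s['tool_pos'],s['tool_rot'],s['contact_force'])
q=s['qpos'];T=[]
# B -> over tray, handle z .30 ; tray centre (.5255,-.172); back dir -15deg -> lip 165
pp,RR=pose(s);hB=pp+[0,0,HB]
hC=np.array([.5105,-.170,.30])
for n in (18,):
  for u in np.linspace(0,1,n+1)[1:]:
    w=3*u*u-2*u**3
    p,R,_=tcp_from_handle(hB+(hC-hB)*w,245-79*w,0);T.append((p,R));q,e=solve(p,R,q)
    if e>1e-3: print('ERR',u,e)
print(q.round(2));rows(T)
E
```

```text
16.4333 [0.56846093 0.29327096 0.28098025] [3.14009119e+00 2.54377936e-04 2.70393870e+00] [-0.15809099 -0.09162399 -2.77131039]
[-0.46  0.34  1.38 -0.    1.43 -0.22]
[-1, [-0.0013, -0.004, -0.0] , [0.002, 0.0, 0.011] ],
[-1, [-0.0049, -0.0152, -0.0] , [0.002, 0.0, 0.046] ],
[-1, [-0.0107, -0.0329, -0.0001] , [0.002, 0.0, 0.101] ],
[-1, [-0.0182, -0.0561, -0.0001] , [0.002, 0.0, 0.173] ],
[-1, [-0.0271, -0.0838, -0.0002] , [0.002, 0.0, 0.259] ],
[-1, [-0.0373, -0.1152, -0.0003] , [0.002, -0.0, 0.356] ],
[-1, [-0.0483, -0.1493, -0.0004] , [0.002, -0.0, 0.462] ],
[-1, [-0.06, -0.1852, -0.0005] , [0.002, -0.0, 0.574] ],
[-1, [-0.0719, -0.2221, -0.0006] , [0.002, -0.0, 0.688] ],
[-1, [-0.0839, -0.2589, -0.0007] , [0.002, -0.0, 0.803] ],
[-1, [-0.0955, -0.2949, -0.0008] , [0.002, -0.0, 0.914] ],
[-1, [-0.1066, -0.329, -0.0009] , [0.001, -0.001, 1.02] ],
[-1, [-0.1167, -0.3604, -0.0009] , [0.001, -0.001, 1.117] ],
[-1, [-0.1257, -0.3881, -0.001] , [0.001, -0.001, 1.203] ],
[-1, [-0.1332, -0.4113, -0.0011] , [0.001, -0.001, 1.275] ],
[-1, [-0.1389, -0.4289, -0.0011] , [0.001, -0.001, 1.33] ],
[-1, [-0.1426, -0.4402, -0.0011] , [0.001, -0.001, 1.365] ],
[-1, [-0.1438, -0.4442, -0.0012] , [0.001, -0.001, 1.377] ],
```

{"fn": "jog_arm", "kwargs": {"series": [[-1,[-0.001,-0.005,0],[0,0,0.014]],[-1,[-0.005,-0.016,0],[0,0,0.05]],[-1,[-0.011,-0.035,0],[0,0,0.11]],[-1,[-0.019,-0.058,0],[0,0,0.18]],[-1,[-0.027,-0.083,0],[0,0,0.258]],[-1,[-0.036,-0.111,0],[0.001,0,0.344]],[-1,[-0.045,-0.139,0],[0.001,0,0.43]],[-1,[-0.053,-0.164,0],[0.001,0,0.51]],[-1,[-0.061,-0.187,0],[0.002,0,0.58]],[-1,[-0.067,-0.206,0],[0.002,0,0.64]],[-1,[-0.071,-0.218,0],[0.002,0,0.677]],[-1,[-0.072,-0.222,0],[0.002,0,0.689]]]}}

```text
time: 17.43
tool_pos: [0.5394, 0.0596, 0.2811]
tool_rot: [-3.141, 0.001, 2.01]
contact_force: [0.5, 0.3, -1.6]
opening: 0.0198
```

```bash
python3 - <<'E'
from plan import *
s=status.observe();print(s['time'],s['tool_pos'],s['tool_rot'],s['contact_force'])
d=save('wrist','wrist12');cv2.imwrite('pics/w12.png',cv2.resize(d['img'][:,:,::-1],None,fx=1,fy=1))
pp=np.array([.5397,.0628,.281]);hB=pp+[0,0,HB]  # commanded
RR=Rn.from_euler('xyz',[np.pi,0,s['tool_rot'][2]])
hC=np.array([.5105,-.170,.30]);T=[];q=s['qpos'];y0=np.degrees(s['tool_rot'][2])+90;print(y0)
for u in np.linspace(0,1,13)[1:]:
    w=3*u*u-2*u**3
    p,R,_=tcp_from_handle(hB+(hC-hB)*w,y0+(166-y0)*w,0);T.append((p,R));q,e=solve(p,R,q)
rows(T)
E
```

```text
17.4333 [0.53936425 0.05959325 0.2810548 ] [-3.14071066e+00  1.20685928e-03  2.01028471e+00] [ 0.51452015  0.34782953 -1.63791197]
205.1808294071988
[-1, [-0.0016, -0.0012, -0.0] , [-0.001, 0.001, 0.015] ],
[-1, [-0.0124, -0.008, -0.0] , [-0.001, 0.001, 0.052] ],
[-1, [-0.0287, -0.0183, -0.0] , [-0.001, 0.001, 0.108] ],
[-1, [-0.0491, -0.0313, -0.0001] , [-0.001, 0.001, 0.179] ],
[-1, [-0.0722, -0.046, -0.0001] , [-0.001, 0.001, 0.259] ],
[-1, [-0.0968, -0.0615, -0.0001] , [-0.001, 0.001, 0.343] ],
[-1, [-0.1213, -0.0771, -0.0001] , [-0.001, 0.001, 0.428] ],
[-1, [-0.1445, -0.0918, -0.0001] , [-0.001, 0.001, 0.508] ],
[-1, [-0.1649, -0.1048, -0.0002] , [-0.001, 0.001, 0.578] ],
[-1, [-0.1811, -0.1151, -0.0002] , [-0.001, 0.001, 0.634] ],
[-1, [-0.1919, -0.1219, -0.0002] , [-0.001, 0.001, 0.672] ],
[-1, [-0.1958, -0.1244, -0.0002] , [-0.001, 0.001, 0.685] ],
```

View pics/w12.png

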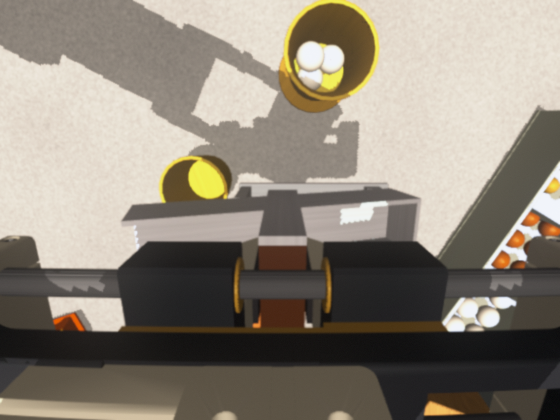

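The view shows all three pearls in the standing vase ((310,55), (333,58), (312,78)) and an empty trough. On to the tray.

{"fn": "jog_arm", "kwargs": {"series": [[-1,[-0.004,-0.002,0],[0,0,0.015]],[-1,[-0.013,-0.008,0],[0,0,0.052]],[-1,[-0.029,-0.018,0],[0,0,0.108]],[-1,[-0.049,-0.031,0],[0,0,0.179]],[-1,[-0.072,-0.046,0],[0,0,0.259]],[-1,[-0.097,-0.062,0],[0,0,0.343]],[-1,[-0.121,-0.077,0],[0,0,0.428]],[-1,[-0.145,-0.092,0],[0,0,0.508]],[-1,[-0.165,-0.105,0],[0,0,0.578]],[-1,[-0.181,-0.115,0],[0,0,0.634]],[-1,[-0.192,-0.122,0],[0,0,0.672]],[-1,[-0.196,-0.124,0],[0,0,0.685]]]}}

```text
time: 18.48
tool_pos: [0.5121, -0.1696, 0.2806]
tool_rot: [-3.141, 0.002, 1.327]
contact_force: [0.1, -0.6, -2.5]
opening: 0.0199
```

{"fn": "jog_arm", "kwargs": {"series": [[-1,[0,0,0],[0,0,0]],[-1,[0,0,0],[0,0,0]],[-1,[0,0,0],[0,0,0]]]}}

```text
time: 18.73
tool_pos: [0.5125, -0.1669, 0.2808]
tool_rot: [-3.141, 0.001, 1.333]
contact_force: [-0.4, 0.2, -2.8]
opening: 0.0198
```

```bash
python3 - <<'E'
from plan import *
s=status.observe();print(s['time'],s['tool_pos'],s['tool_rot'],s['contact_force'])
np.savez('pics/s13.npz',p=s['tool_pos'],r=s['tool_rot'])
d=save('wrist','wrist13')
T=[]
for z in (.20,.14,.125,.1185):
    p,R,_=tcp_from_handle([.5105,-.170,z],166,0);T.append((p,R))
rows(T)
P=cloud(d,wT(d,s));p,R=pose(s);Rc=R*CT.inv();h=p-Rc.apply([0,0,-HB])
C=Rc.inv().apply((P-h).reshape(-1,3)).reshape(P.shape)
m=(C[...,0]>.03)&(C[...,0]<.092)&(abs(C[...,1])<.016)&(C[...,2]<-.035)&(C[...,2]>-.09)
q=C[m];A=np.c_[q[:,0],q[:,1],np.ones(len(q))];co,*_=np.linalg.lstsq(A,q[:,2],rcond=None)
print(len(q),np.degrees(np.arctan(co[:2])),'z at lip',co@[.093,0,1])
E
```

```text
18.7333 [ 0.51253822 -0.16692076  0.28084523] [-3.14074075e+00  7.43784589e-04  1.33285686e+00] [-0.42704755  0.19577795 -2.83675484]
[-1, [-0.0034, -0.0012, 0.0994] , [-0.001, 0.001, 0.006] ],
[-1, [-0.0033, -0.0012, 0.1594] , [-0.001, 0.001, 0.006] ],
[-1, [-0.0033, -0.0012, 0.1744] , [-0.001, 0.001, 0.006] ],
[-1, [-0.0033, -0.0012, 0.1809] , [-0.001, 0.001, 0.006] ],
2048 [16.00718288 -0.28196223] z at lip -0.04650602079088165
```

View pics/wrist13.png

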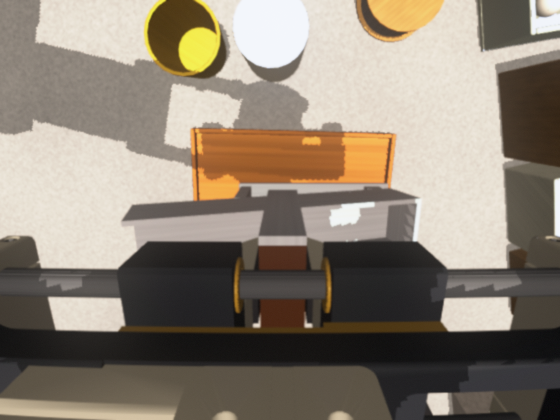

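The chute still sits square in the hand (floor 16.0°) and the tray is directly beneath. Lowering.

{"fn": "jog_arm", "kwargs": {"series": [[-1,[-0.001,0,0.006],[0,0,0.002]],[-1,[-0.002,-0.001,0.018],[0,0,0.004]],[-1,[-0.003,-0.001,0.034],[0,0,0.006]],[-1,[-0.003,-0.001,0.052],[0,0,0.006]],[-1,[-0.003,-0.001,0.072],[0,0,0.006]],[-1,[-0.003,-0.001,0.092],[0,0,0.006]],[-1,[-0.003,-0.001,0.11],[0,0,0.006]],[-1,[-0.003,-0.001,0.126],[0,0,0.006]],[-1,[-0.003,-0.001,0.14],[0,0,0.006]],[-1,[-0.003,-0.001,0.151],[0,0,0.006]],[-1,[-0.003,-0.001,0.159],[0,0,0.006]],[-1,[-0.003,-0.001,0.165],[0,0,0.006]]]}}

```text
time: 19.78
tool_pos: [0.5103, -0.1704, 0.1148]
tool_rot: [-3.14, 0.001, 1.326]
contact_force: [-0.3, -0.3, -2.1]
opening: 0.0197
```

{"fn": "jog_arm", "kwargs": {"series": [[-1,[0,0,0.003],[0,0,0]],[-1,[0,0,0.006],[0,0,0]],[-1,[0,0,0.008],[0,0,0]],[-1,[0,0,0.01],[0,0,0]],[-1,[0,0,0.011],[0,0,0]],[-1,[0,0,0.012],[0,0,0]],[-1,[0,0,0.012],[0,0,0]],[-1,[0,0,0.012],[0,0,0]]]}}

```text
time: 20.45
tool_pos: [0.5106, -0.171, 0.104]
tool_rot: [-3.141, 0.001, 1.325]
contact_force: [-0.3, -0.4, -2.5]
opening: 0.0198
```

```bash
python3 - <<'E'
from plan import *
s=status.observe();print(s['time'],s['tool_pos'],s['tool_rot'],s['contact_force'])
d=save('wrist','wrist14');save('scene','scene14')
cv2.imwrite('pics/both14.png',np.hstack([cv2.resize(cv2.imread('pics/wrist14.png'),(400,300)),cv2.resize(cv2.imread('pics/scene14.png')[180:320,150:337],(400,300),interpolation=cv2.INTER_CUBIC)]))
E
```

```text
20.45 [ 0.51055265 -0.17100109  0.10402015] [-3.14118612e+00  1.31090083e-03  1.32481680e+00] [-0.28803314 -0.44934475 -2.48526884]
```

View pics/both14.png

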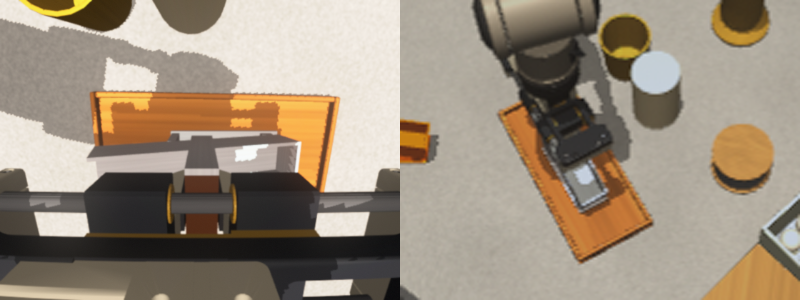

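The chute is inside the tray and about 3 mm above its floor. I'll go down in small steps until it touches.

{"fn": "jog_arm", "kwargs": {"series": [[-1,[0,0,0.001],[0,0,0]],[-1,[0,0,0.0015],[0,0,0]],[-1,[0,0,0.002],[0,0,0]],[-1,[0,0,0.0025],[0,0,0]],[-1,[0,0,0.003],[0,0,0]],[-1,[0,0,0.003],[0,0,0]],[-1,[0,0,0.003],[0,0,0]]]}}

```text
time: 21.13
tool_pos: [0.5105, -0.171, 0.1008]
tool_rot: [-3.141, 0.001, 1.325]
contact_force: [0.5, 0.3, -2.5]
opening: 0.0199
```

{"fn": "jog_arm", "kwargs": {"series": [[-1,[0,0,0.0003],[0,0,0]],[-1,[0,0,0.0006],[0,0,0]],[-1,[0,0,0.001],[0,0,0]],[-1,[0,0,0.001],[0,0,0]]]}}

```text
time: 21.47
tool_pos: [0.5105, -0.171, 0.1007]
tool_rot: [-3.141, 0.001, 1.325]
contact_force: [-2.7, 0.7, 5.6]
opening: 0.0197
```

It's in contact (force went from -2.5 to +5.6 N, z stopped at 0.1007, the same as at the grasp). Releasing.

{"fn": "jog_arm", "kwargs": {"series": [[-0.4,[0,0,-0.0005],[0,0,0]],[-0.2,[0,0,-0.0005],[0,0,0]],[0,[0,0,-0.0005],[0,0,0]],[0.2,[0,0,-0.0005],[0,0,0]],[0.4,[0,0,-0.0005],[0,0,0]],[0.6,[0,0,-0.0005],[0,0,0]],[0.8,[0,0,-0.0005],[0,0,0]],[0.8,[0,0,-0.0005],[0,0,0]],[0.8,[0,0,-0.0005],[0,0,0]],[0.8,[0,0,-0.0005],[0,0,0]]]}}

```text
time: 22.3
tool_pos: [0.5105, -0.1709, 0.1003]
tool_rot: [-3.141, 0.001, 1.325]
contact_force: [0.3, 0.3, -0.3]
opening: 0.0806
```

```bash
python3 - <<'E'
from plan import *
s=status.observe();print(s['time'],s['tool_pos'],s['opening'],s['contact_force'])
d=save('wrist','wrist15')
E
```

```text
22.3 [ 0.51047828 -0.17093455  0.10034876] 0.08060101516052129 [ 0.32280763  0.27530127 -0.26698909]
```

View pics/wrist15.png

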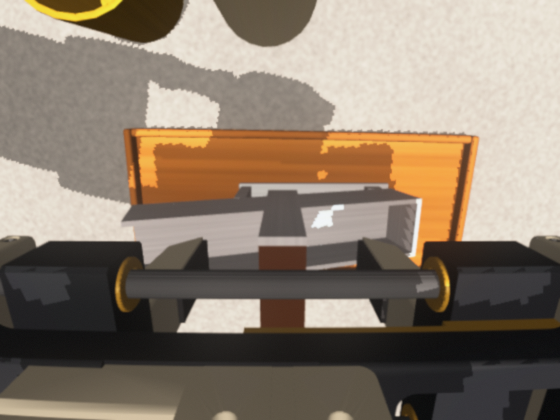

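Released with the fingers clear of the handle on both sides. Retracting straight up.

{"fn": "jog_arm", "kwargs": {"series": [[0.8,[0,0,-0.004],[0,0,0]],[0.8,[0,0,-0.012],[0,0,0]],[0.8,[0,0,-0.025],[0,0,0]],[0.8,[0,0,-0.042],[0,0,0]],[0.8,[0,0,-0.062],[0,0,0]],[0.8,[0,0,-0.085],[0,0,0]],[0.8,[0,0,-0.11],[0,0,0]],[0.8,[0,0,-0.135],[0,0,0]],[0.8,[0,0,-0.16],[0,0,0]],[0.8,[0,0,-0.18],[0,0,0]],[0.8,[0,0,-0.195],[0,0,0]],[0.8,[0,0,-0.2],[0,0,0]]]}}

```text
time: 23.35
tool_pos: [0.5114, -0.1711, 0.3039]
tool_rot: [3.137, 0.002, 1.325]
contact_force: [-0.3, -0.2, -0.2]
opening: 0.0824
```

{"fn": "jog_arm", "kwargs": {"series": [[0.8,[0,0,0],[0,0,0]],[0.8,[0,0,0],[0,0,0]],[0.8,[0,0,0],[0,0,0]],[0.8,[0,0,0],[0,0,0]]]}}

```text
time: 23.68
tool_pos: [0.5102, -0.1705, 0.2992]
tool_rot: [-3.139, 0.001, 1.325]
contact_force: [-0.2, 0.8, -0.3]
opening: 0.0827
```

```bash
python3 - <<'E'
from plan import *
s=status.observe();print(s['time'],s['tool_pos'],s['opening'],s['contact_force'],abs(s['qvel']).max())
d=save('wrist','wrist16');save('scene','scene16');save('top','top16')
P=cloud(d,wT(d,s))
x,y,z=P[...,0],P[...,1],P[...,2]
m=(z>.12)&(z<.15)&(abs(x-.51)<.07)&(abs(y+.17)<.07);m[240:]=0
q=P[m];print('handle',len(q),np.median(q,0),cv2.minAreaRect(q[:,:2].astype(np.float32)))
a=np.radians(166);h=np.array([.5105,-.171,.119]);C=Rn.from_euler('z',a).inv().apply((P-h).reshape(-1,3)).reshape(P.shape)
m=(C[...,0]>.03)&(C[...,0]<.09)&(abs(C[...,1])<.014)&(C[...,2]<-.035)&(C[...,2]>-.09);m[240:]=0
q=C[m];A=np.c_[q[:,0],q[:,1],np.ones(len(q))];co,*_=np.linalg.lstsq(A,q[:,2],rcond=None)
print(len(q),np.degrees(np.arctan(co[:2])),'z lip',co@[.093,0,1])
for n,dd in(('top',dict(np.load('pics/top16.npz'))),('scene',dict(np.load('pics/scene16.npz')))):
    for k,c,zz in(('vase',(.523,.193),(.135,.17)),('candle',(.54,-.013),(.1,.13)),('cup',(.45,.01),(.075,.095))):
        r=[]
        for src in (np.load(f'pics/{n}0.npz'),dd):
            Q=cloud(dict(src));mm=(Q[...,2]>zz[0])&(Q[...,2]<zz[1])&(np.hypot(Q[...,0]-c[0],Q[...,1]-c[1])<.06)
            r.append(np.median(Q[mm][:,:2],0).round(4) if mm.any() else None)
        print(n,k,r)
cv2.imwrite('pics/both16.png',np.hstack([cv2.resize(cv2.imread('pics/wrist16.png'),(400,300)),cv2.resize(cv2.imread('pics/scene16.png')[70:310,120:440],(400,300),interpolation=cv2.INTER_CUBIC)]))
E
```

```text
23.6833 [ 0.51024484 -0.17051608  0.29916731] 0.08271656708595126 [-0.21155853  0.78924912 -0.28902888] 0.00553800919396897
handle 942 [ 0.51140055 -0.16917371  0.13542584] ((0.5113476514816284, -0.17100182175636292), (0.05004138872027397, 0.019796134904026985), 75.90516662597656)
1027 [16.09918095 -0.07057245] z lip -0.04620498537601509
top vase [array([0.5321, 0.2016]), array([0.533 , 0.1984])]
top candle [array([ 0.5352, -0.0134]), array([ 0.5346, -0.0134])]
top cup [array([0.4618, 0.0082]), array([0.4629, 0.0078])]
scene vase [array([0.5202, 0.1997]), array([0.5208, 0.1984])]
scene candle [array([ 0.5446, -0.0144]), array([ 0.5449, -0.0147])]
scene cup [array([0.4478, 0.0121]), array([0.451 , 0.0104])]
```

View pics/both16.png

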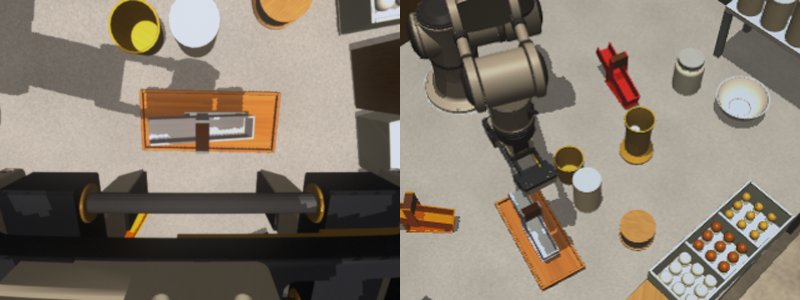

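View pics/scene16.png

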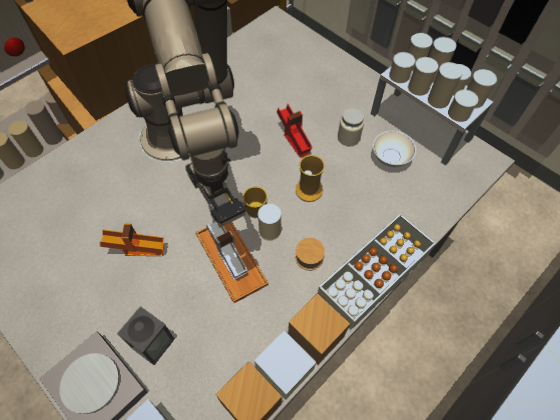

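The final views show the empty chute standing flat in the tray (floor 16.1°, handle top 0.1354) with the gripper well clear. The vase stands in place with the pearls in it (scene (312,172)). The candle, cup, spool, bowl, jar and lantern are where they were. Handing in.

```bash
python3 -c "
from cell import job
print(job.hand_in())"
```

```text
the job is handed in; nothing more can be done
None
```

All three pearls are in the vase, the empty chute is back in its tray standing flat, and the job is handed in at about 24 s on the robot clock.

I gripped the chute by its handle and lifted it to the vase. With the lip just over the mouth, I tipped slowly to 20° until the pearls rolled out, then on to 35° as a check. I then lowered the chute into the tray until it touched, let go and retracted about 0.2 m straight up.

**Pearls:** The wrist pictures show all three inside the vase and an empty trough. I saw none on the counter or in the tray.

**Chute:** Its floor slope is 16.1° (expected 16°) and its handle top is 135.4 mm above the counter (expected 136). Its lip points to the tray's -x end, within about 1° of the tray's axis.

**Vase and other things:** The vase, candle and cup are within about 3 mm of their starting readings, which is camera noise. I checked the other bystanders by eye only, and they looked unmoved.

**Disagreements:** The scene and top cameras differed by about 7–9 mm in x. I used the wrist camera, whose readings fell between the two.

**Forces:** The largest outside force in my readings was about 6 N, when the chute touched the tray.

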